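# Put the label-saver discs away and clip the case shut

### The arm

A 7-joint arm with a two-finger parallel gripper is mounted at the origin on the work surface. World frame = base frame: x ahead of the robot, y to its left, z up, the work surface at z = 0. Lengths are in m, angles in degrees, forces in N, time in s.
With the tool pointing down it reaches from about 0.4 to 0.925 m from the base axis. Payload 4.1 kg.
Tool frame: the origin (TCP) lies at the very end of the fingers, on their centre line; the grasp point (between the pads) lies manip.grasp_offset behind it (manip.grasp_offset is the distance from the TCP to the grasp point, in m); z points along the fingers, x is the direction in which the jaws open and shut, and the axes are right-handed (so a half turn about z gives the same grasp; the last joint's range is limited). The gripper opens to 85 mm and grips with 20 to 120 N. Pads are 22 mm wide; open, the fingers measure 114 mm over their backs; the gripper's body (76 mm by 85 mm) begins 54 mm behind the grasp point. The pads swing forward as they close: fully open they stand 13 mm farther back than shut.
Start: joints at [70.245, 22.827, 2.584, 88.041, -1.071, 69.15, -2.905], TCP at [0.158, -0.63, 0.231] pointing down, gripper open.
Joint ranges: [-161.44, 161.44], [-28.35, 127.94], [-78.24, 83.42], [0, 140.83], [-78.03, 258.03], [13.02, 114.36], [-168.23, 168.23]. Speed limits (degrees/s): [147.25, 147.25, 180, 180, 180, 180, 180].

### API

Orientations are given as a 3x3 rotation matrix whose columns are the frame's x, y, z axes.
In Python, from workcell import manip, read_camera, camera_info gives the robot as it stands.
- The arm moves only by the shell command python3 -m handwheel 'ROWS'. ROWS is JSON, a list of rows, each a list of 7 numbers: the shift along the tool's x, y, z in mm, then the turn, a rotation vector about the tool's x, y, z in degrees, then the closure, from 0 (fully open) to 1 (shut). In form: [[tx, ty, tz, wx, wy, wz, grip], ...]. A call has 1 to 12 rows; each row shifts and turns the pose as measured when the row begins, along the tool's axes as they then stand; what a row does not reach is not made up. A row lasts 1/10 s, in which the tool goes at most 50 mm and 8.59 degrees, less where a joint would pass 70% of its speed; a pose out of reach is approached as far as the arm can. A call is refused whole if a number of a shift passes 50 or a number of a turn 8.59, either way. A call with a gripper value outside its range is refused whole. The fingers move at their own pace and stop on an object; the grip force is fixed at half the most. Time passes only in rows, so rows that do not move let the fingers close. It gives the time, the measured TCP pose, the force and the opening at its end, in the units of the state.
- manip.state(): the state, without advancing time (a new reading comes with each control period).
- read_camera(name): name is "scene" or "top" or "wrist"; returns the picture (384x512x3 uint8, red, green, blue); there is no depth.
- camera_info(name): a dict with "K" (3x3 intrinsics, pixels), "extrinsics" (4x4, takes a point from camera to world coordinates). Camera axes: x right, y up, looking along -z (the intrinsics and any distortion apply to the point x, -y, -z); pixel columns grow to the right and rows downward; lengths in m; the calibration is good to about 2 mm. A picture is of the moment at which its call begins: read the wrist's pose just before it. camera_info takes no time and is no camera call; for the wrist camera it gives the pose at the moment of the call.
- manip.sign_off(): hands the job in, once; it reports no verdict.
The state is a dict: "clock": time; "joint_positions": joint angles; "dq": joint speeds; "tau": joint torques, N m; "tool_pos": TCP position; "tool_rot": TCP orientation; "ft_force": force on the tool from outside, world axes, zero at the start; "wrist_torque": the same for the moment, N m; "finger_gap": finger opening in m.
Only numpy, scipy, OpenCV 4.12 (cv2) and the standard library are available. Lean on these libraries where they do the work, as an engineer would, in place of code of your own. Each camera call takes 0.05 s, during which the arm holds its last target.

### The job

Put the big green label-saver discs away: push each one that is out up the ramp and over the lip of the steel case so that they all lie flat, stacked in its pocket. Then set the white lid on the case, grip upward and fully home, and snap its four orange clips down over the lid's rim in opposite-corner order: first one corner and the corner diagonally opposite it, then the other two. Leave the stein, the record clamp, the small 45 adapter, the cartridge holder and the brush where they are.

Things in the scene. Friction and masses are not known exactly. Their poses are not given: they have to be found in the camera images.
- case: steel storage case fixed to the surface. Origin: on the surface under the centre of its square pocket; z up; +x is the way discs are pushed in, from the ramp (front, -x side) over the lip; +y is called left. Outside 120 x 120 mm without ramp. At each corner a clip bracket 38 mm tall stands outside the side walls (x 25 to 55 mm, y 60 to 90 mm from the centre, either sign).
- pocket (a point): centre of the pocket's floor, 3 mm above the surface. The pocket is 104 x 104 mm inside; its four walls are 8 mm thick and their tops are 36 mm above the surface
- lip (a point): middle of the lip's crest: the top of the front wall, 36 mm above the surface, flat from 52 to 60 mm in front of the pocket's centre (case x -60 to -52 mm)
- ramp_foot (a point): middle of the aluminium ramp's lower edge, on the surface at case x = -145 mm. The ramp, 120 mm wide, climbs straight from here to the crest at x = -60 mm, 36 mm up (23 degrees). Guide fins along both its edges, 108 mm apart, stand about 9 mm proud of it from near the foot to about 17 mm before the crest
- lid: loose white lid 120 x 120 x 6 mm, under it a black plug 97 x 97 x 4 mm, on top a black grip bar 70 mm long (lid x), 14 mm wide (lid y), 36 mm tall. Origin: centre of the plug's underside; plate 4-10 mm, bar 10-46 mm above it. 0.22 kg. Starts right way up. Fits the pocket in any quarter turn; seated, the plate rests on the wall tops and the origin is 32 mm above the surface.
- disc1: flat green plastic label-saver disc (covers a record's label during washing), 96 mm across, 9 mm thick, no hole, about 80 g; origin: centre of its underside. Starts flat on the surface; too wide to grip. Two or three discs are out (a missing one reads None). Stacked in the pocket, their undersides lie 0, 9 and 18 mm above its floor.
- disc2: flat green plastic label-saver disc (covers a record's label during washing), 96 mm across, 9 mm thick, no hole, about 80 g; origin: centre of its underside. Starts flat on the surface; too wide to grip. Two or three discs are out (a missing one reads None). Stacked in the pocket, their undersides lie 0, 9 and 18 mm above its floor.
- disc3: flat green plastic label-saver disc (covers a record's label during washing), 96 mm across, 9 mm thick, no hole, about 80 g; origin: centre of its underside. Starts flat on the surface; too wide to grip. Two or three discs are out (a missing one reads None). Stacked in the pocket, their undersides lie 0, 9 and 18 mm above its floor.
- clip_front_left (a joint): orange clip at the case's front left corner, rad: 0 = snapped down, level over the lid's rim, blade pointing inward along case y, top 47 mm above the surface; starts at 1.15-1.35 (up, leaning inward); stop 1.45. Blade 44 x 26 x 4 mm. Stiff hinge (0.08 N m), stays where left; axis along case x through case x = -40, y = +84, z = 45 mm.
- clip_front_left_tip (a point): middle of the free end of the front left clip's blade (44 mm from the hinge), moves with it
- clip_back_right (a joint): orange clip at the case's back right corner, rad: 0 = snapped down, level over the lid's rim, blade pointing inward along case y, top 47 mm above the surface; starts at 1.15-1.35 (up, leaning inward); stop 1.45. Blade 44 x 26 x 4 mm. Stiff hinge (0.08 N m), stays where left; axis along case x through case x = +40, y = -84, z = 45 mm.
- clip_back_right_tip (a point): middle of the free end of the back right clip's blade (44 mm from the hinge), moves with it
- clip_front_right (a joint): orange clip at the case's front right corner, rad: 0 = snapped down, level over the lid's rim, blade pointing inward along case y, top 47 mm above the surface; starts at 1.15-1.35 (up, leaning inward); stop 1.45. Blade 44 x 26 x 4 mm. Stiff hinge (0.08 N m), stays where left; axis along case x through case x = -40, y = -84, z = 45 mm.
- clip_front_right_tip (a point): middle of the free end of the front right clip's blade (44 mm from the hinge), moves with it
- clip_back_left (a joint): orange clip at the case's back left corner, rad: 0 = snapped down, level over the lid's rim, blade pointing inward along case y, top 47 mm above the surface; starts at 1.15-1.35 (up, leaning inward); stop 1.45. Blade 44 x 26 x 4 mm. Stiff hinge (0.08 N m), stays where left; axis along case x through case x = +40, y = +84, z = 45 mm.
- clip_back_left_tip (a point): middle of the free end of the back left clip's blade (44 mm from the hinge), moves with it
- stein: glass beer stein with a handle, 83 mm across, 140 mm tall; origin at the centre of its underside; a bystander to be left alone
- clamp: chrome record clamp, 76 mm across, 50 mm tall; origin at the centre of its underside; a bystander to be left alone
- adapter: small green plastic 45 adapter, 38 mm across, 10 mm tall (not one of the discs); origin at the centre of its underside; a bystander to be left alone
- holder: dark silicone cartridge holder with two cartridges, 95 x 62 mm, 31 mm tall; origin at the centre of its underside; a bystander to be left alone
- brush: record brush with wooden back, 110 x 34 mm, 30 mm tall; origin at the centre of its underside; a bystander to be left alone
There are look-alikes about, which are no part of the job. Leave any blue or purple look-alike of the disc2 alone.

How it is judged (in metres and radians):
On the way, in this order (a step that is already met when the one before it is completed fails the run):
1. every disc that is out lies flat in the pocket (horizontal distance between each of disc1, disc2, disc3 and pocket below 0.009 m and z of each of disc1, disc2, disc3 in the frame of pocket below 0.022 m and angle between each of disc1, disc2, disc3's own z axis and vertical below 0.09 rad), for 0.2 s.
2. the lid is fully home on the case with the discs under it, all four clips still up (all of step 1 and horizontal distance between lid and pocket below 0.007 m and z of lid in the frame of pocket between 0.025 and 0.0315 m and angle between lid's own z axis and vertical below 0.05 rad and value of joint each of clip_front_left, clip_back_right, clip_front_right, clip_back_left above 0.6 rad), for 0.2 s.
3. two diagonally opposite clips are down while the other two still stand up (horizontal distance between lid and pocket below 0.007 m and z of lid in the frame of pocket between 0.025 and 0.0315 m and angle between lid's own z axis and vertical below 0.05 rad and ((value of joint each of clip_front_left, clip_back_right below 0.12 rad and value of joint each of clip_front_right, clip_back_left above 0.6 rad) or (value of joint each of clip_front_right, clip_back_left below 0.12 rad and value of joint each of clip_front_left, clip_back_right above 0.6 rad))), for 0.2 s.
At the end, for the whole second after the job is handed in: Each disc out lies in the pocket: within 9 mm of its centre, underside under 22 mm above the floor, tilt under 0.09 rad. Lid origin within 7 mm of the pocket centre, 25 to 31.5 mm above the pocket floor, tilt under 0.05 rad, at rest. All four clips below 0.12 rad (all of step 1 and horizontal distance between lid and pocket below 0.007 m and z of lid in the frame of pocket between 0.025 and 0.0315 m and angle between lid's own z axis and vertical below 0.05 rad and value of joint each of clip_front_left, clip_back_right, clip_front_right, clip_back_left below 0.12 rad and linear speed of lid below 0.02 m/s); the robot touches nothing.
It fails at once if a bystander (stein, record clamp, 45 adapter, cartridge holder or brush) is shifted by more than 40 mm (distance of any of stein, clamp, adapter, holder, brush from where it was at the start of the episode above 0.04 m).
It fails at once if two clips on neighbouring corners are down while both others still stand up ((value of joint each of clip_front_left, clip_front_right below 0.12 rad and value of joint each of clip_back_right, clip_back_left above 0.6 rad) or (value of joint each of clip_front_left, clip_back_left below 0.12 rad and value of joint each of clip_back_right, clip_front_right above 0.6 rad) or (value of joint each of clip_back_right, clip_front_right below 0.12 rad and value of joint each of clip_front_left, clip_back_left above 0.6 rad) or (value of joint each of clip_back_right, clip_back_left below 0.12 rad and value of joint each of clip_front_left, clip_front_right above 0.6 rad)).
Of disc1, disc2, disc3 only 2 to 3 are there at a start; the rules pass over those that are not, and their reading is None.
At some moment in a run one of disc1, disc2, disc3 may be knocked a few centimetres aside while the robot is not near it.
Once in a run the grip may slacken for a moment while it holds something.
It also fails if it takes over 210 s, if anything falls off the work surface, if the arm or the gripper's body presses on something with over 40 N, if the wrist force passes 120 N, or if a joint passes its speed limit or range.

## Working session

There is one attempt and no reset: what is moved stays moved. The work goes in short steps, Python scripts to look and compute and a shell command to move; the robot and the scene stay as the last step left them, time stands still between calls to the robot, and variables do not carry over. Pictures are saved under pics/ and viewed, and the job is handed in when it is done.

```bash
ls; mkdir -p pics; python3 - <<'E'
from workcell import manip, read_camera, camera_info
import cv2,numpy as np
print(manip.state(), manip.grasp_offset)
for n in ["scene","top","wrist"]:
    im=read_camera(n); cv2.imwrite(f"pics/{n}0.png",cv2.cvtColor(im,cv2.COLOR_RGB2BGR))
    i=camera_info(n); print(n,np.round(i["K"],1).tolist(),np.round(i["extrinsics"],3).tolist(),[k for k in i])
E
```

```text
pics
{'clock': 0.0, 'joint_positions': array([70.24394868, 22.87321543,  2.57891533, 88.11762273, -1.07212565,
       69.14964889, -2.90542215]), 'dq': array([-0.04257113, -0.03461448, -0.00973782, -0.00691855, -0.0244841 ,
        0.08817469,  0.03208394]), 'tau': array([ 1.29422833e-04, -4.75126219e+01,  1.36426840e+00, -2.54218805e+01,
        1.15497850e-02,  9.65415034e-03, -1.86545640e-05]), 'tool_pos': array([ 0.15804568, -0.62980833,  0.23022161]), 'tool_rot': array([[ 2.43455019e-01, -9.69911997e-01, -6.10044952e-04],
       [-9.69910070e-01, -2.43455753e-01,  1.93684170e-03],
       [-2.02708496e-03,  1.20154910e-04, -9.99997938e-01]]), 'ft_force': array([-0.76111595, -0.35084508, -0.16381439]), 'wrist_torque': array([-0.00143587,  0.00506779,  0.01071815]), 'finger_gap': 0.08540247992425218} 0.0187
scene [[402.6, 0.0, 259.8], [0.0, 402.6, 185.6], [0.0, 0.0, 1.0]] [[-0.868, -0.352, 0.35, 0.992], [0.496, -0.629, 0.598, 0.727], [0.009, 0.693, 0.721, 0.926], [0.0, 0.0, 0.0, 1.0]] ['K', 'extrinsics']
top [[467.4, 0.0, 244.1], [0.0, 467.4, 203.0], [0.0, 0.0, 1.0]] [[-0.021, 0.994, -0.107, 0.409], [-0.999, -0.024, -0.025, -0.003], [-0.027, 0.106, 0.994, 1.268], [0.0, 0.0, 0.0, 1.0]] ['K', 'extrinsics']
wrist [[297.8, 0.0, 252.6], [0.0, 297.8, 194.9], [0.0, 0.0, 1.0]] [[0.244, 0.925, 0.292, 0.232], [-0.97, 0.233, 0.073, -0.612], [-0.001, -0.301, 0.953, 0.373], [0.0, 0.0, 0.0, 1.0]] ['K', 'extrinsics']
```

View pics/top0.png

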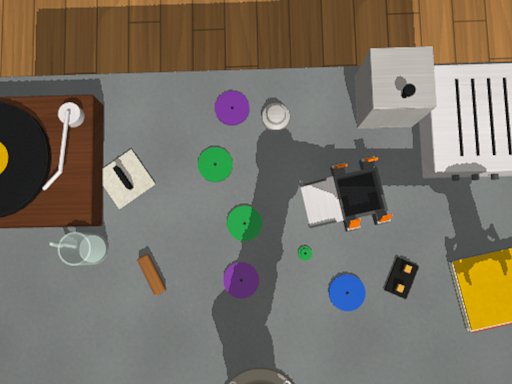

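View pics/scene0.png

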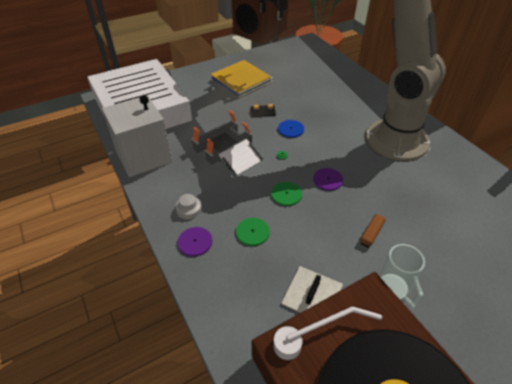

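View pics/wrist0.png

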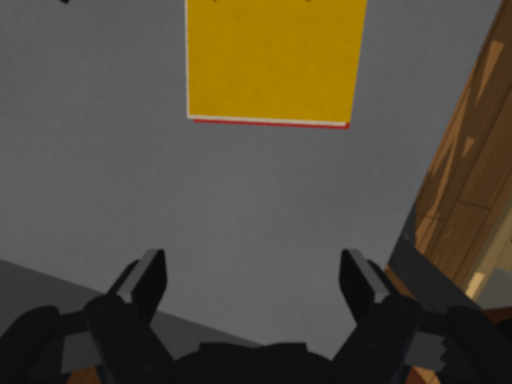

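```bash
python3 - <<'E'
import cv2,numpy as np
t=cv2.imread("pics/top0.png"); s=cv2.imread("pics/scene0.png")
a=cv2.resize(t[130:250,280:420],None,fx=4,fy=4,interpolation=cv2.INTER_CUBIC)
b=cv2.resize(s[95:185,170:310],None,fx=4,fy=4,interpolation=cv2.INTER_CUBIC)
c=np.hstack([cv2.resize(t[140:215,90:165],(390,390),interpolation=cv2.INTER_CUBIC),cv2.resize(s[255:330,270:345],(390,390),interpolation=cv2.INTER_CUBIC)])
cv2.imwrite("pics/c1.png",a);cv2.imwrite("pics/c2.png",b);cv2.imwrite("pics/c3.png",c)
E
```

```text
(no output)
```

View pics/c1.png

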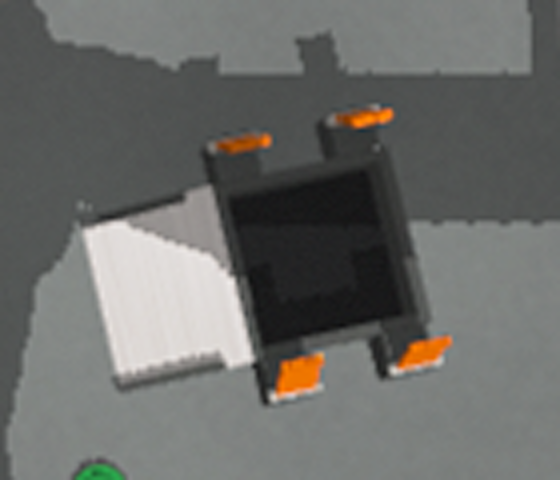

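View pics/c2.png

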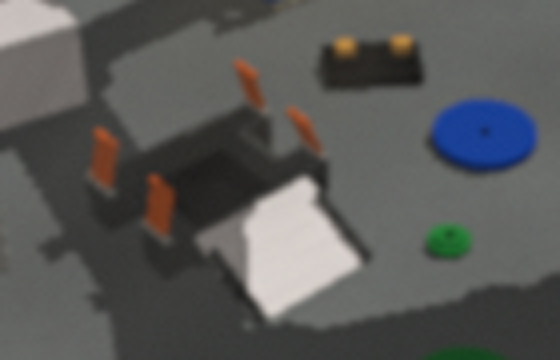

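View pics/c3.png

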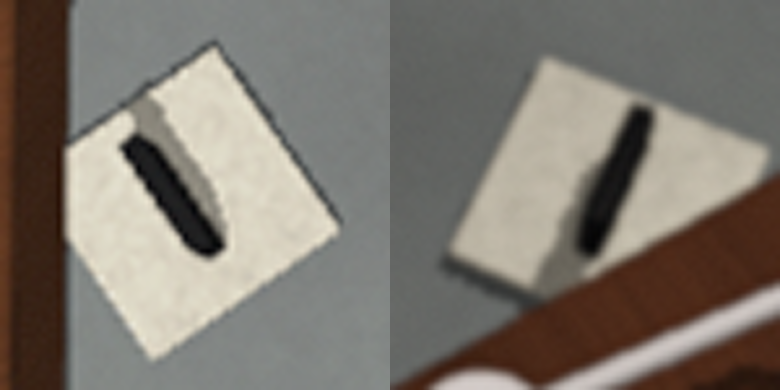

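```bash
cat > h.py <<'E'
from workcell import manip, read_camera, camera_info
import cv2,numpy as np
def ray(info,uv):
    K=np.array(info["K"]);T=np.array(info["extrinsics"])
    d=np.linalg.inv(K)@np.array([uv[0],uv[1],1.0]); d=np.array([d[0],-d[1],-d[2]])
    return T[:3,3],T[:3,:3]@d
def onz(info,uv,z):
    o,d=ray(info,uv); return o+d*(z-o[2])/d[2]
def proj(info,p):
    K=np.array(info["K"]);T=np.array(info["extrinsics"])
    c=T[:3,:3].T@(np.array(p)-T[:3,3]); c=np.array([c[0],-c[1],-c[2]]); q=K@c; return q[:2]/q[2]
def shot(n,name):
    i=camera_info(n); im=read_camera(n); cv2.imwrite(f"pics/{name}.png",cv2.cvtColor(im,cv2.COLOR_RGB2BGR)); return im,i
def blobs(im,lo,hi,minA=40):
    h=cv2.cvtColor(im,cv2.COLOR_RGB2HSV); m=cv2.inRange(h,np.array(lo),np.array(hi))
    m=cv2.morphologyEx(m,cv2.MORPH_CLOSE,np.ones((5,5)))
    cs,_=cv2.findContours(m,cv2.RETR_EXTERNAL,cv2.CHAIN_APPROX_NONE)
    return [c for c in cs if cv2.contourArea(c)>minA]
G=((45,90,30),(80,255,255)); O=((3,140,60),(20,255,255))
def green(im,info,z=0.009):
    r=[]
    for c in blobs(im,*G):
        (u,v),a,_=cv2.fitEllipse(c); p=onz(info,(u,v),z); r.append((round(u),round(v),np.round(a),np.round(p[:2],4)))
    return r
E
python3 - <<'E'
from h import *
for n in ["top","scene"]:
    im=cv2.cvtColor(cv2.imread(f"pics/{n}0.png"),cv2.COLOR_BGR2RGB); i=camera_info(n)
    print(n); [print(*g) for g in green(im,i)]
    for c in blobs(im,*O,minA=8):
        m=c.reshape(-1,2).mean(0); print('or',m.round(1),cv2.contourArea(c),onz(i,m,.07)[:2].round(3))
i=camera_info("top")
P=lambda u,v,z:onz(i,(280+u/4,130+v/4),z)[:2].round(4)
# ramp foot corners, crest, pocket top inner corners
print("foot",P(82,228,0),P(118,388,0))
print("pocket in top",P(230,198,.036),P(370,167,.036),P(408,318,.036),P(262,348,.036))
# lid corners (plate top z .010)
q=lambda u,v,z:onz(i,(90+u*75/390,140+v*75/390),z)[:2].round(4)
print("lid",q(217,43,.01),q(342,230,.01),q(152,362,.01)); print("bar top",q(128,140,.046),q(212,250,.046))
E
```

```text
top
305 253 [13. 14.] [ 0.4063 -0.1301]
244 223 [35. 35.] [0.4905 0.0295]
215 164 [34. 35.] [0.6538 0.1065]
or [399.8 287.8] 47.5 [ 0.314 -0.359]
or [407.4 268.5] 48.0 [ 0.362 -0.38 ]
or [151.1 274.2] 460.5 [0.361 0.268]
or [354.1 223.1] 70.0 [ 0.479 -0.252]
or [385.2 217.6] 46.0 [ 0.491 -0.332]
or [340.7 165.5] 24.5 [ 0.629 -0.225]
or [371.  159.1] 30.0 [ 0.643 -0.303]
or [ 57.  153.5] 6158.0 [0.681 0.518]
or [255.2  33.2] 33297.5 [ 0.994 -0.013]
scene
252 231 [28. 33.] [0.6557 0.1117]
286 193 [23. 31.] [0.4928 0.0347]
282 155 [ 8. 11.] [ 0.4092 -0.1252]
or [350.5 332.7] 7847.5 [0.626 0.501]
or [372.5 229.5] 303.0 [0.395 0.305]
or [209.5 145.4] 60.5 [ 0.63  -0.222]
or [195.7 133.5] 42.0 [ 0.645 -0.3  ]
or [245.6 126.5] 10.0 [ 0.48  -0.252]
or [232. 115.] 16.0 [ 0.491 -0.333]
or [256.  106.5] 10.0 [ 0.391 -0.337]
or [ 80.4 269.8] 39786.5 [1.101 0.05 ]
or [230.5  82. ] 134.0 [ 0.398 -0.528]
or [496.3 112.5] 2591.5 [-0.348  0.116]
or [105.3  46. ] 10.0 [ 0.747 -1.053]
or [177.   48.8] 1753.5 [ 0.481 -0.879]
or [508.9  33.3] 26.0 [-0.935 -0.273]
or [462.4  45.1] 5299.5 [-0.648 -0.298]
or [343.   25.8] 4309.5 [-0.297 -0.71 ]
or [153.8  10.1] 1892.0 [ 0.434 -1.311]
or [94.2  6.6] 23.0 [ 0.685 -1.497]
or [40.5 46.9] 8633.5 [ 0.995 -1.18 ]
foot [ 0.5852 -0.1262] [ 0.4755 -0.1467]
pocket in top [ 0.5978 -0.2211] [ 0.6161 -0.3143] [ 0.5152 -0.334 ] [ 0.4977 -0.2378]
lid [0.7033 0.3353] [0.6014 0.2687] [0.5341 0.3688]
bar top [0.6454 0.3714] [0.5872 0.3277]
```

```bash
cat >> h.py <<'E'
C=np.array([0.557,-0.278]); YAW=-79.3
def axes():
    a=np.radians(YAW); f=np.array([np.cos(a),np.sin(a)]); return f,np.array([-f[1],f[0]])
def c2w(x,y,z=0):
    f,l=axes(); return np.r_[C+f*x+l*y,z]
def go(p,xang=None,tilt=True):
    """tool-frame delta mm to world point p, and wz turn (deg) so tool x points at world xang; residual tilt"""
    s=manip.state(); R=np.array(s["tool_rot"]); d=R.T@(np.array(p)-s["tool_pos"])*1000
    print("delta tool mm",d.round(1),"dist",np.linalg.norm(d).round(1),end=' ')
    if xang is not None:
        a=np.radians(xang); x=np.array([np.cos(a),np.sin(a),0]); z=np.array([0,0,-1.]); T=np.c_[x,np.cross(z,x),z]
        from scipy.spatial.transform import Rotation as Ro
        print("turn",Ro.from_matrix(R.T@T).as_rotvec(degrees=True).round(1),end=' ')
    print()
E
python3 -m handwheel '[[0,0,-10,0,0,-8.5,0],[0,0,-10,0,0,-8.5,0],[0,0,0,0,0,-8.5,0],[0,0,0,0,0,-8.5,0],[0,0,0,0,0,-8.5,0],[0,0,0,0,0,-8.5,0],[0,0,0,0,0,-8.5,0],[0,0,0,0,0,-8.5,0],[0,0,0,0,0,-8.5,0],[0,0,0,0,0,-8.5,0]]'
python3 - <<'E'
from h import *
go([0.51,-0.10,0.27],10.7)
E
```

```text
clock: 1.15
tool_pos: [0.1572, -0.6272, 0.2463]
tool_rot: [[0.984, 0.179, -0.004], [0.179, -0.984, 0.01], [-0.002, -0.011, -1.0]]
ft_force: [0.1, 0.2, 0.3]
finger_gap: 0.0854
delta tool mm [ 441.2 -456.   -19.7] dist 634.8 turn [-0.6  0.1 -0.4]
```

```bash
python3 -m handwheel '[[35,-25,-2,0,0,0,0.3],[35,-30,-2,0,0,0,0.3],[36,-34,-2,0,0,0,0.3],[36,-34,-2,0,0,0,0.4],[36,-34,-2,0,0,0,0.4],[36,-34,-2,0,0,0,0.4],[36,-34,-2,0,0,0,0.4],[36,-34,-2,0,0,0,0.4],[36,-34,-2,0,0,0,0.4],[36,-34,-2,0,0,0,0.4],[36,-34,-2,0,0,0,0.4],[30,-34,0,0,0,0,0.4]]'
python3 - <<'E'
from h import *
go([0.51,-0.10,0.27],10.7)
shot("wrist","w1"); print(manip.state()["finger_gap"])
E
```

```text
clock: 2.35
tool_pos: [0.5042, -0.1619, 0.2668]
tool_rot: [[0.987, 0.162, -0.008], [0.162, -0.987, 0.009], [-0.007, -0.01, -1.0]]
ft_force: [0.5, -0.5, -0.0]
finger_gap: 0.0512
delta tool mm [ 15.8 -60.1  -2.7] dist 62.2 turn [-0.6  0.4 -1.4] 
0.05156026505628995
```

View pics/w1.png

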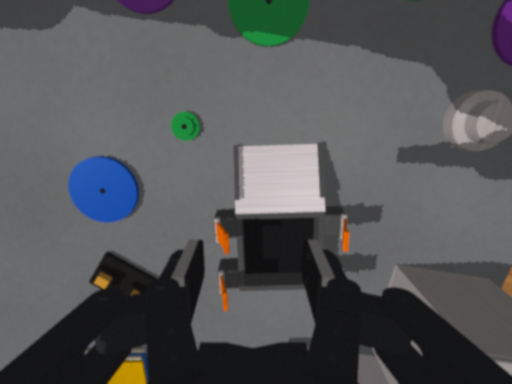

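```bash
python3 - <<'E'
from h import *
im=cv2.imread("pics/w1.png"); cv2.imwrite("pics/w1c.png",cv2.resize(im[130:320,200:370],None,fx=4,fy=3.15*4/3.15*0+3.15,interpolation=cv2.INTER_CUBIC))
i=camera_info("wrist"); im=cv2.cvtColor(im,cv2.COLOR_BGR2RGB); [print(*g) for g in green(im,i)]
print(i["extrinsics"].__repr__())
for x,y,z in [(-145,60,0),(-145,-60,0),(-52,52,36),(-52,-52,36),(52,52,36),(52,-52,36)]: print(x,y,proj(i,c2w(x/1e3,y/1e3,z/1e3)).round(1))
E
```

```text
185 126 [28. 29.] [ 0.4112 -0.1194]
268 19 [48. 86.] [0.4953 0.0219]
array([[ 0.98459101, -0.16792124, -0.0488159 ,  0.49503782],
       [ 0.17486736,  0.94319703,  0.28249029, -0.07902798],
       [-0.0013931 , -0.28667371,  0.95802727,  0.41086165],
       [ 0.        ,  0.        ,  0.        ,  1.        ]])
-145 60 [314.3 152. ]
-145 -60 [227.4 152.9]
-52 52 [310.3 224.7]
-52 -52 [233.6 225.4]
52 52 [307.1 291.1]
52 -52 [235.7 291.7]
```

View pics/w1c.png

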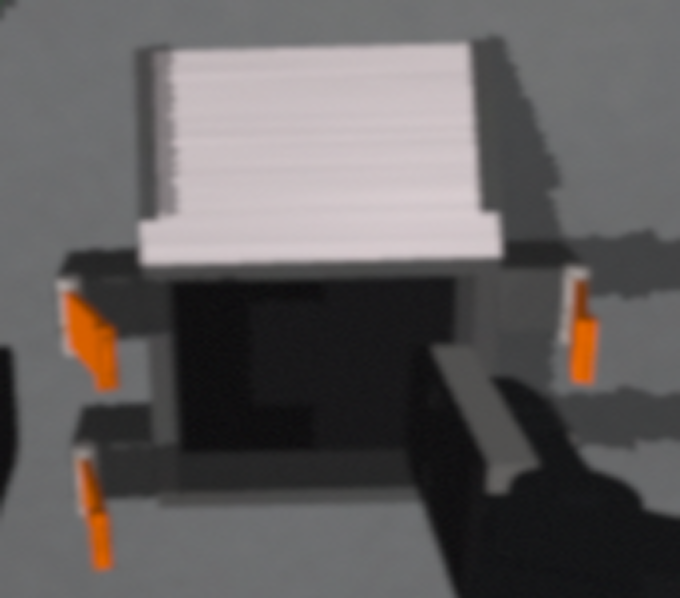

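```bash
python3 -m handwheel '[[8,-40,0,0,0,-1.4,0.4],[8,-20,0,0,0,0,0.4],[0,0,0,0,0,0,0.4],[0,0,0,0,0,0,0.4]]'
python3 - <<'E'
from h import *
im,i=shot("wrist","w2"); i2=camera_info("wrist"); print(np.abs(i2["extrinsics"]-i["extrinsics"]).max())
print([print(*g) for g in green(im,i)])
b=cv2.imread("pics/w2.png")
for x,y,z in [(-145,60,0),(-145,-60,0),(-52,52,36),(-52,-52,36),(52,52,36),(52,-52,36)]:
    q=proj(i,c2w(x/1e3,y/1e3,z/1e3)); print(x,y,q.round(1)); cv2.circle(b,tuple(int(v) for v in q.round()),1,(0,0,255),-1)
cv2.imwrite("pics/w2c.png",cv2.resize(b[160:350,160:370],None,fx=3.5,fy=3.1,interpolation=cv2.INTER_CUBIC))
np.save("w2.npy",i["extrinsics"])
E
```

```text
clock: 2.8
tool_pos: [0.5132, -0.0882, 0.2672]
tool_rot: [[0.978, 0.206, -0.006], [0.206, -0.978, 0.017], [-0.002, -0.017, -1.0]]
ft_force: [-0.9, -0.9, -0.4]
finger_gap: 0.0513
0.0008665079024217925
172 175 [26. 28.] [ 0.4064 -0.1291]
254 66 [76. 82.] [0.4887 0.0313]
398 33 [74. 87.] [0.652  0.1034]
[None, None, None]
-145 60 [299.6 196.6]
-145 -60 [216.3 194.8]
-52 52 [293.3 266.7]
-52 -52 [219.8 265.2]
52 52 [289.1 327.8]
52 -52 [220.5 326.4]
```

View pics/w2c.png

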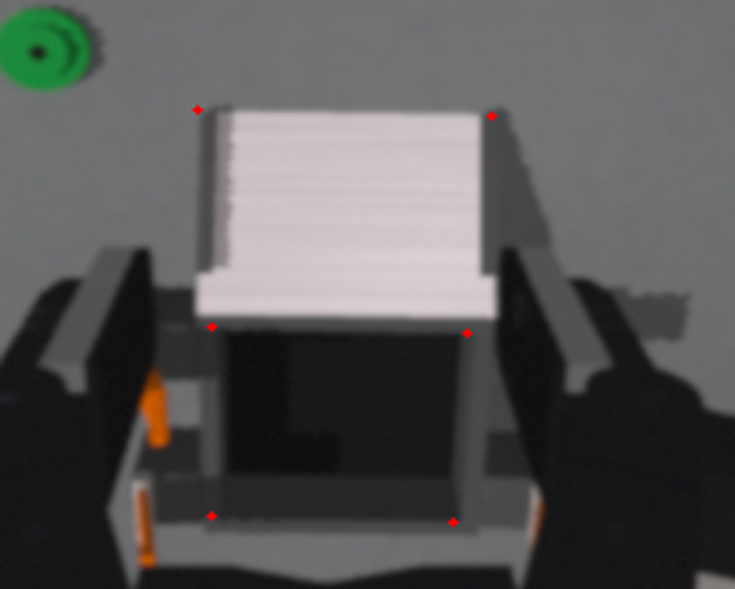

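View pics/w2.png

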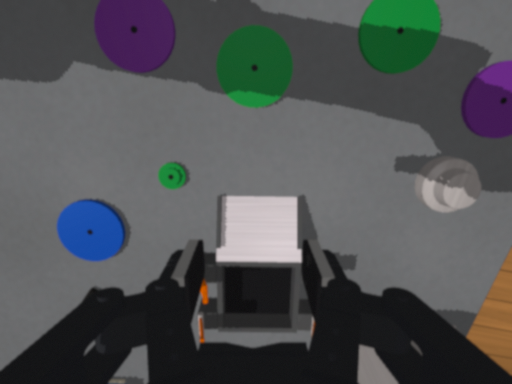

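```bash
sed -i 's/YAW=-79.3/YAW=-79.0/' h.py; cat >> h.py <<'E'
def tc():
    s=manip.state(); f,l=axes(); d=s["tool_pos"][:2]-C; R=np.array(s["tool_rot"])
    print("tcp case mm",(d@f*1e3).round(1),(d@l*1e3).round(1),(s["tool_pos"][2]*1e3).round(1),"xyaw",np.degrees(np.arctan2(R[1,0],R[0,0])).round(1),"F",np.round(s["ft_force"],1),"gap",s["finger_gap"].round(4),"t",s["clock"])
def cc(p):
    f,l=axes(); d=np.array(p)[:2]-C; return (np.array([d@f,d@l])*1e3).round(1)
E
python3 - <<'E'
from h import *
print(cc([.4905,.031]),cc([.653,.105])); tc()
go(c2w(-.395,-.0063,.05),11)
E
```

```text
[-316.    -6.3] [-357.6  167.3]Traceback (most recent call last):
  File "<stdin>", line 2, in <module>
  File "h.py", line 41, in tc
    print("tcp case mm",(d@f*1e3).round(1),(d@l*1e3).round(1),(s["tool_pos"][2]*1e3).round(1),"xyaw",np.degrees(np.arctan2(R[1,0],R[0,0])).round(1),"F",np.round(s["ft_force"],1),"gap",s["finger_gap"].round(4),"t",s["clock"])
                                                                                                                                                                                        ^^^^^^^^^^^^^^^^^^^^^
AttributeError: 'float' object has no attribute 'round'
```

```bash
sed -i 's/s\["finger_gap"\].round(4)/round(s["finger_gap"],4)/' h.py
python3 - <<'E'
from h import *
tc()
go(c2w(-.395,-.0063,.05),11)
E
```

```text
tcp case mm -194.5 -6.8 267.2 xyaw 11.9 F [-0.6  1.3 -0.4] gap 0.0514 t 2.85
delta tool mm [   3.9 -196.6  220.7] dist 295.6 turn [-1.   0.1  0.9]
```

```bash
python3 -m handwheel '[[1,-46,20,-1,0,0.9,0.4],[1,-45,20,0,0,0,0.4],[1,-45,20,0,0,0,0.4],[1,-45,20,0,0,0,0.4],[0,-15,30,0,0,0,0.4],[0,0,35,0,0,0,0.4],[0,0,35,0,0,0,0.4],[0,0,25,0,0,0,0.4],[0,0,5,0,0,0,0.4],[0,0,0,0,0,0,0.4]]'
python3 - <<'E'
from h import *
tc(); go(c2w(-.395,-.0063,.02),11)
im,i=shot("wrist","w3"); [print(*g,cc(g[3])) for g in green(im,i)]
E
```

```text
clock: 3.85
tool_pos: [0.4869, 0.0874, 0.0507]
tool_rot: [[0.988, 0.153, 0.005], [0.153, -0.988, -0.01], [0.003, 0.01, -1.0]]
ft_force: [-1.2, -0.4, 0.7]
finger_gap: 0.0512
tcp case mm -372.1 0.9 50.7 xyaw 8.8 F [-1.2 -0.4  0.7] gap 0.0512 t 3.85
delta tool mm [ -8.2 -23.   30.4] dist 39.0 turn [ 0.6 -0.2 -2.2] 
249 287 [115. 122.] [0.4919 0.035 ] [-319.7   -4.2]
473 225 [ 94. 140.] [0.6337 0.1061] [-362.4  148.6]
```

View pics/w3.png

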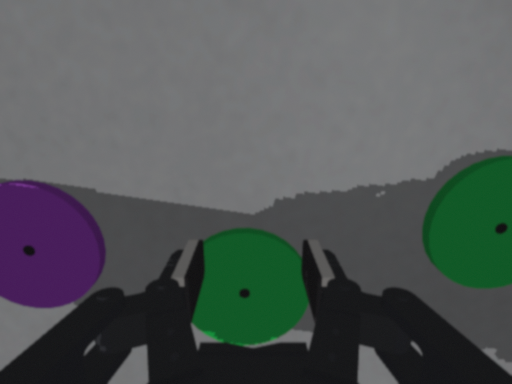

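```bash
python3 -m handwheel '[[-5,-15,0,0.6,0,-2.2,0.4],[-3,-11,0,0,0,0,0.4],[0,0,20,0,0,0,0.4],[0,0,13,0,0,0,0.4],[0,0,9,0,0,0,0.4],[0,0,4,0,0,0,0.4],[0,0,0,0,0,0,0.4]]'
python3 - <<'E'
from h import *
tc(); go(c2w(-.395,-.0063,.002),11)
E
```

```text
clock: 4.6
tool_pos: [0.4792, 0.1168, 0.0097]
tool_rot: [[0.981, 0.195, 0.017], [0.195, -0.981, 0.004], [0.018, -0.0, -1.0]]
ft_force: [-0.2, 0.3, -0.0]
finger_gap: 0.0513
tcp case mm -402.4 -1.0 9.7 xyaw 11.2 F [-0.2  0.3 -0. ] gap 0.0513 t 4.6
delta tool mm [-5.4  7.4  7.6] dist 11.9 turn [-0.  -1.   0.2]
```

```bash
python3 -m handwheel '[[-4,0,4,0,-1,0,0.4],[0,0,3,0,0,0,0.4],[0,0,0,0,0,0,0.4]]'
python3 - <<'E'
from h import *
tc()
E
python3 -m handwheel '[[0,12,0,0,0,0,0.4],[0,12,0,0,0,0,0.4],[0,12,0,0,0,0,0.4],[0,12,0,0,0,0,0.4],[0,0,0,0,0,0,0.4]]'
python3 - <<'E'
from h import *
tc()
im,i=shot("wrist","w4"); [print(*g,cc(g[3])) for g in green(im,i)]
E
```

```text
clock: 4.9
tool_pos: [0.4758, 0.1161, 0.0029]
tool_rot: [[0.981, 0.194, -0.0], [0.194, -0.981, 0.0], [0.0, -0.0, -1.0]]
ft_force: [-0.2, -0.6, -0.4]
finger_gap: 0.0513
tcp case mm -402.4 -4.5 2.9 xyaw 11.2 F [-0.2 -0.6 -0.4] gap 0.0513 t 4.9
clock: 5.4
tool_pos: [0.4866, 0.0636, 0.0032]
tool_rot: [[0.981, 0.192, 0.001], [0.192, -0.981, -0.0], [0.001, 0.0, -1.0]]
ft_force: [-0.6, 0.2, 0.7]
finger_gap: 0.0511
tcp case mm -348.7 -3.9 3.2 xyaw 11.0 F [-0.6  0.2  0.7] gap 0.0511 t 5.4
253 305 [100. 132.] [0.4918 0.0341] [-318.8   -4.5]
500 244 [ 28. 117.] [0.6081 0.094 ] [-355.4  121.1]
```

View pics/w4.png

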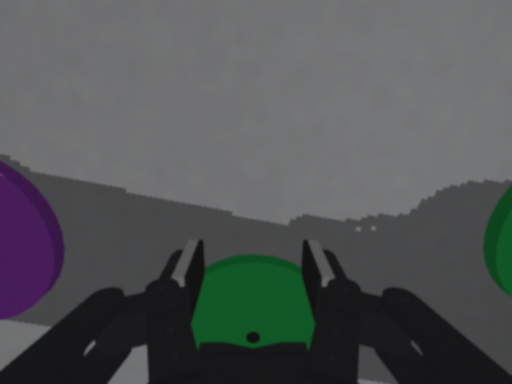

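```bash
python3 - <<'E'
from h import *
i=camera_info("wrist"); print(cc(onz(i,(253,337),.009)), proj(i,c2w(-.3487,-.004,.005)))
im,i=shot("top","t4"); [print(*g,cc(g[3])) for g in green(im,i)]
cv2.imwrite("pics/t4c.png",cv2.resize(cv2.imread("pics/t4.png")[130:300,180:350],None,fx=4,fy=3.5))
E
```

```text
[-298.    -4.1] [253.4314928  253.76156673]
305 253 [13. 14.] [ 0.4063 -0.1301] [-173.9 -119.7]
258 215 [14. 33.] [ 0.5109 -0.0092] [-272.7    6. ]
215 164 [34. 34.] [0.6532 0.1063] [-358.9  167.8]
```

View pics/t4c.png

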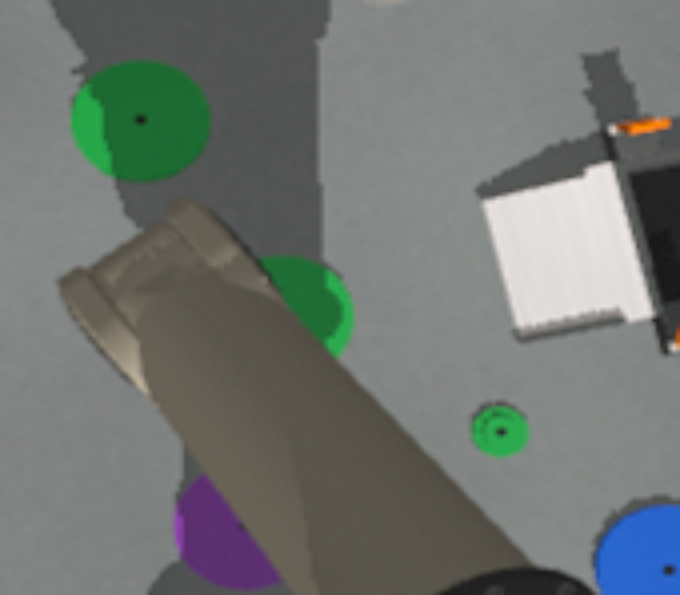

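```bash
python3 -m handwheel '[[0.3,10,0,0,0,0,0.4],[0.4,12,0,0,0,0,0.4],[0.4,12,0,0,0,0,0.4],[0.4,12,0,0,0,0,0.4],[0.4,12,0,0,0,0,0.4],[0.4,12,0,0,0,0,0.4],[0.4,10,0,0,0,0,0.4],[0,8,0,0,0,0,0.4],[0,0,0,0,0,0,0.4]]'
python3 - <<'E'
from h import *
tc()
im,i=shot("wrist","w5"); [print(*g,cc(g[3])) for g in green(im,i)]
E
```

```text
clock: 6.4
tool_pos: [0.5081, -0.027, 0.0033]
tool_rot: [[0.981, 0.195, 0.002], [0.195, -0.981, 0.002], [0.002, -0.002, -1.0]]
ft_force: [0.6, -0.4, -0.3]
finger_gap: 0.051
tcp case mm -255.8 -0.1 3.3 xyaw 11.2 F [ 0.6 -0.4 -0.3] gap 0.051 t 6.4
253 305 [102. 133.] [ 0.5133 -0.0563] [-226.    -0.6]
```

View pics/w5.png

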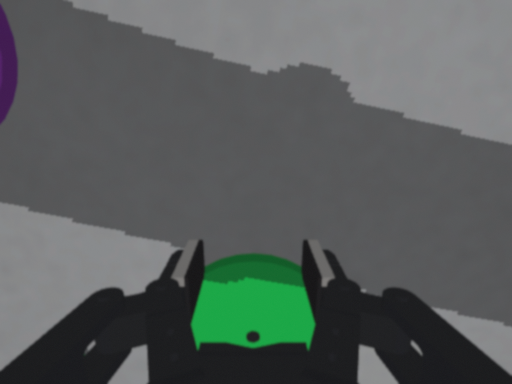

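```bash
python3 -m handwheel '[[0,8,0,0,0,0,0.4],[0,10,0,0,0,0,0.4],[0,10,0,0,0,0,0.4],[0,10,0,0,0,0,0.4],[0,10,0,0,0,0,0.4],[0,10,0,0,0,0,0.4],[0,10,0,0,0,0,0.4],[0,8,0,0,0,0,0.4],[0,0,0,0,0,0,0.4]]'
python3 - <<'E'
from h import *
tc()
shot("wrist","w6"); shot("scene","s6"); cv2.imwrite("pics/s6c.png",cv2.resize(cv2.imread("pics/s6.png")[90:240,170:330],None,fx=4,fy=4))
E
```

```text
clock: 7.35
tool_pos: [0.5253, -0.1016, 0.0044]
tool_rot: [[0.98, 0.2, 0.004], [0.2, -0.98, 0.008], [0.005, -0.007, -1.0]]
ft_force: [-1.1, 2.2, 3.5]
finger_gap: 0.0513
tcp case mm -179.2 2.6 4.4 xyaw 11.5 F [-1.1  2.2  3.5] gap 0.0513 t 7.35
```

View pics/w6.png

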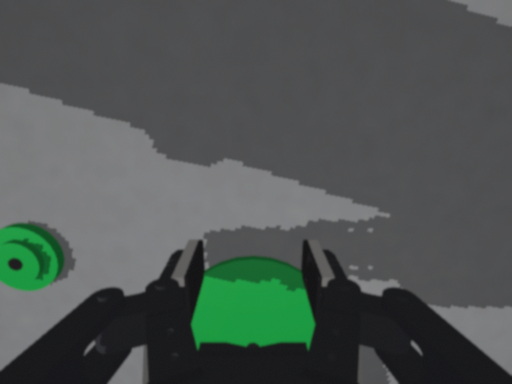

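View pics/s6c.png

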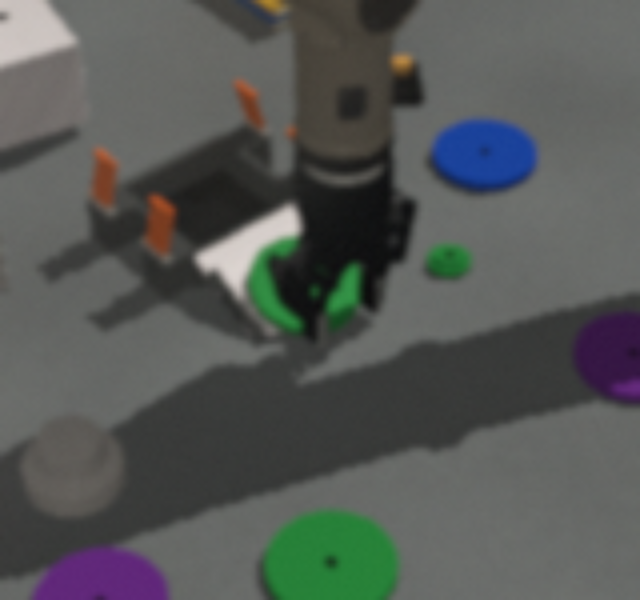

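```bash
python3 -m handwheel '[[-0.5,10,0,0,0,0.4,0.4],[-0.5,10,0,0,0,0,0.4],[-0.4,10,-2,0,0,0,0.4],[-0.4,10,-4,0,0,0,0.4],[-0.3,10,-4.3,0,0,0,0.4],[-0.3,10,-4.3,0,0,0,0.4],[0,0,0,0,0,0,0.4]]'
python3 - <<'E'
from h import *
tc()
shot("wrist","w7"); shot("scene","s7"); cv2.imwrite("pics/s7c.png",cv2.resize(cv2.imread("pics/s7.png")[90:240,170:330],None,fx=4,fy=4))
E
```

```text
clock: 8.15
tool_pos: [0.5333, -0.1594, 0.0186]
tool_rot: [[0.98, 0.199, -0.0], [0.199, -0.98, 0.013], [0.002, -0.012, -1.0]]
ft_force: [-0.1, 1.3, 3.6]
finger_gap: 0.0512
tcp case mm -120.9 -0.7 18.6 xyaw 11.5 F [-0.1  1.3  3.6] gap 0.0512 t 8.15
```

View pics/w7.png

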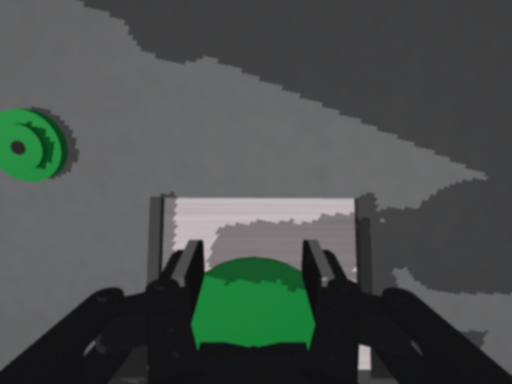

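View pics/s7c.png

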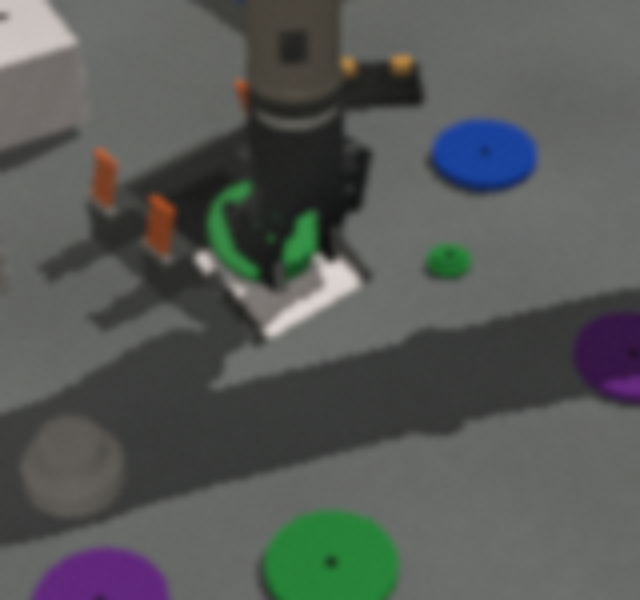

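```bash
python3 - <<'E'
from h import *
i=camera_info("wrist")
im=cv2.imread("pics/w7.png"); cv2.imwrite("pics/w7c.png",cv2.resize(im[180:300,130:390],None,fx=3,fy=3))
a,b=onz(i,(150,198),0),onz(i,(370,198),0); print(a,b,np.linalg.norm(a-b),(a+b)/2,np.degrees(np.arctan2(*(b-a)[[1,0]])))
print(cc((a+b)/2))
E
```

```text
[ 0.47076125 -0.14786466  0.        ] [ 0.59352965 -0.12277886  0.        ] 0.1253051368289521 [ 0.53214545 -0.13532176  0.        ] 11.548517049213968
[-144.8    2.8]
```

View pics/w7c.png

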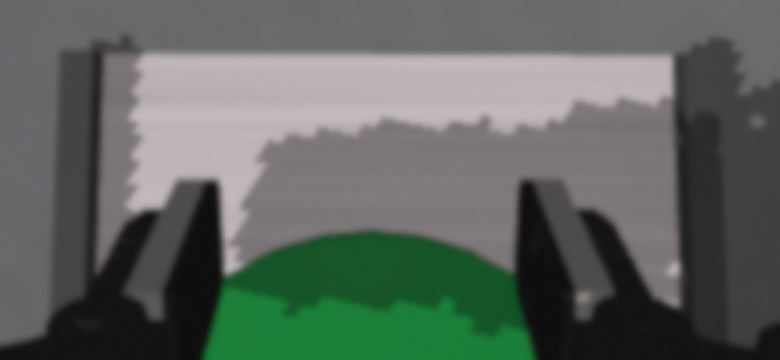

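```bash
sed -i 's/^C=.*/C=np.array([0.560,-0.2775]); YAW=-78.5/' h.py; python3 - <<'E'
from h import *
tc()
E
python3 -m handwheel '[[0.8,8,-3.4,0,0,0,0.4],[0.8,9,-4,0,0,0,0.4],[0.8,9,-4,0,0,0,0.4],[0.6,9,-4,0,0,0,0.4],[0,0,0,0,0,0,0.4]]'
python3 - <<'E'
from h import *
tc()
shot("wrist","w8"); shot("scene","s8"); cv2.imwrite("pics/s8c.png",cv2.resize(cv2.imread("pics/s8.png")[90:240,170:330],None,fx=4,fy=4))
E
```

```text
tcp case mm -121.2 -2.6 18.4 xyaw 11.5 F [ 0.2 -0.1  3.9] gap 0.051 t 8.25
clock: 8.75
tool_pos: [0.5423, -0.1937, 0.0336]
tool_rot: [[0.979, 0.202, -0.004], [0.202, -0.979, 0.014], [-0.001, -0.015, -1.0]]
ft_force: [-0.4, 2.9, 2.3]
finger_gap: 0.051
tcp case mm -85.6 -0.7 33.6 xyaw 11.6 F [-0.4  2.9  2.3] gap 0.051 t 8.75
```

View pics/w8.png

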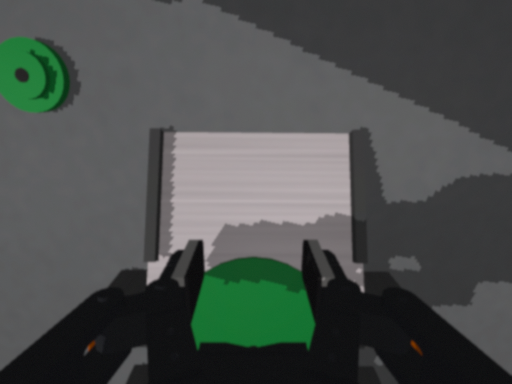

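View pics/s8c.png

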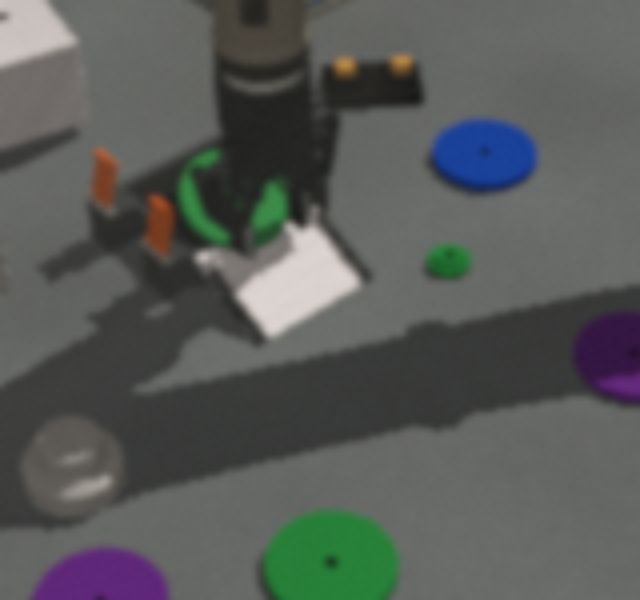

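```bash
python3 -m handwheel '[[0.6,9,-4,0,0,0,0.4],[0.5,9,-2,0,0,0,0.4],[0,8,-1,0,0,0,0.4],[0,0,0,0,0,0,0.4]]'
python3 - <<'E'
from h import *
tc()
shot("wrist","w9"); shot("scene","s9"); cv2.imwrite("pics/s9c.png",cv2.resize(cv2.imread("pics/s9.png")[90:240,170:330],None,fx=4,fy=4))
E
```

```text
clock: 9.25
tool_pos: [0.5483, -0.2199, 0.0404]
tool_rot: [[0.979, 0.205, -0.005], [0.205, -0.979, 0.012], [-0.003, -0.013, -1.0]]
ft_force: [0.9, 0.4, -0.5]
finger_gap: 0.0515
tcp case mm -58.8 -0.0 40.4 xyaw 11.8 F [ 0.9  0.4 -0.5] gap 0.0515 t 9.25
```

View pics/w9.png

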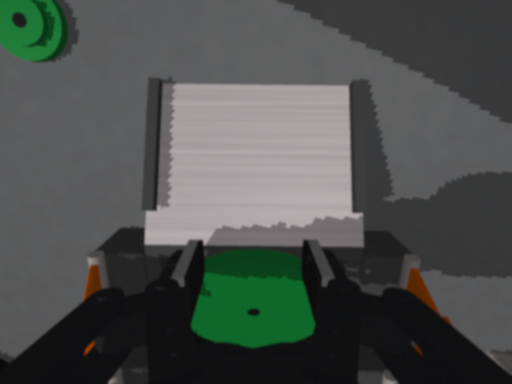

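View pics/s9c.png

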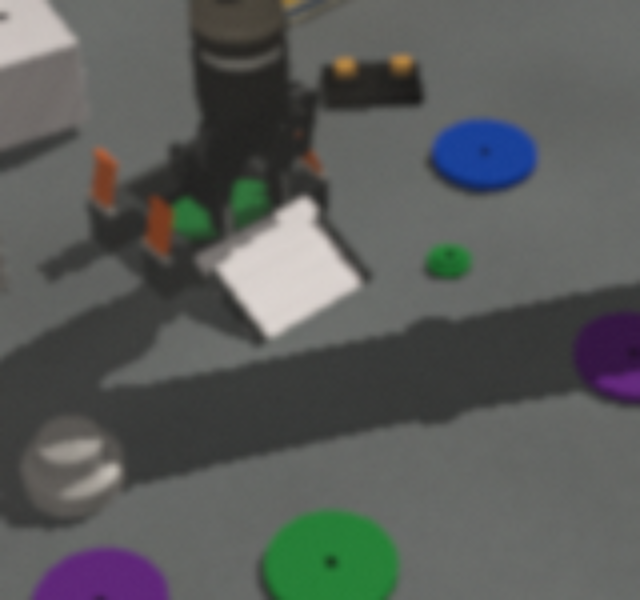

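```bash
python3 -m handwheel '[[0,5,-0.5,0,0,0,0.4],[0,5,0,0,0,0,0.4],[0,5,0,0,0,0,0.4],[0,0,0,0,0,0,0.4]]'
python3 - <<'E'
from h import *
tc()
E
python3 -m handwheel '[[0,-5,-10,0,0,0,0.4],[0,-20,-30,0,0,0,0.4],[0,-35,-40,0,0,0,0.4],[0,-45,-40,0,0,0,0.4],[0,-20,-40,0,0,0,0.4],[0,0,-20,0,0,0,0.4],[0,0,0,0,0,0,0.4],[0,0,0,0,0,0,0.4]]'
python3 - <<'E'
from h import *
tc()
im,i=shot("wrist","w10"); [print(*g,cc(onz(i,g[:2],.012))) for g in green(im,i)]
E
```

```text
clock: 9.75
tool_pos: [0.5505, -0.2347, 0.0397]
tool_rot: [[0.978, 0.206, -0.007], [0.206, -0.978, 0.013], [-0.005, -0.014, -1.0]]
ft_force: [-0.1, -0.6, 0.7]
finger_gap: 0.0514
tcp case mm -43.8 -0.8 39.7 xyaw 11.9 F [-0.1 -0.6  0.7] gap 0.0514 t 9.75
clock: 10.55
tool_pos: [0.5261, -0.114, 0.2232]
tool_rot: [[0.978, 0.21, -0.008], [0.21, -0.978, 0.012], [-0.005, -0.013, -1.0]]
ft_force: [0.8, -0.0, 0.1]
finger_gap: 0.0514
tcp case mm -167.0 -0.6 223.2 xyaw 12.1 F [ 0.8 -0.   0.1] gap 0.0514 t 10.55
252 287 [50. 76.] [ 0.5595 -0.2773] [-2.1 -1.1]
155 160 [30. 32.] [ 0.4068 -0.1292] [-176.6 -119.8]
412 17 [43. 98.] [0.6558 0.081 ] [-331.8  163.5]
```

View pics/w10.png

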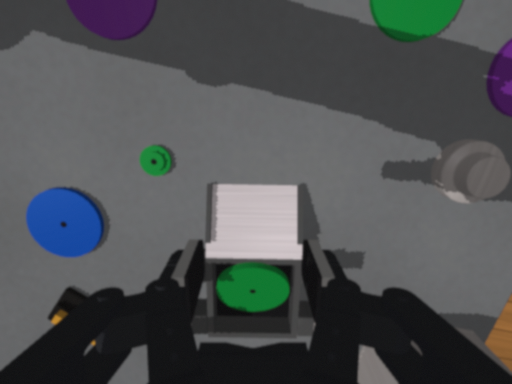

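```bash
python3 - <<'E'
from h import *
im,i=shot("top","t10"); A=None
for g in green(im,i): print(*g,cc(g[3]))
A=np.array([.6535,.1055]); S=c2w(-.240,0)[:2]; d=S-A; L=np.linalg.norm(d); u=d/L; a=np.degrees(np.arctan2(u[1],u[0])); print(S,L,"push dir",a,"tool x yaw",a+90)
go(np.r_[A-u*.085,.10],a+90); 
E
```

```text
305 253 [13. 14.] [ 0.4063 -0.1301] [-175.1 -121.2]
215 164 [34. 35.] [0.6538 0.1064] [-357.5  168.5]
[ 0.5121517  -0.04231807] 0.2045226764912646 push dir -133.7182863629535 tool x yaw -43.718286362953506
delta tool mm [ 241.9 -234.6  124.1] dist 359.1 turn [-0.6  0.7 55.8]
```

```bash
python3 -m handwheel '[[20,-45,0,0,0,8,0.4],[25,-40,0,0,0,8,0.4],[30,-35,0,0,0,8,0.4],[30,-30,0,0,0,8,0.4],[30,-20,0,0,0,8,0.4],[30,-20,0,0,0,8,0.4],[10,-10,0,0,0,7.8,0.4],[0,0,0,0,0,0,0.4]]'
python3 - <<'E'
from h import *
tc(); A=np.array([.6538,.106]); S=c2w(-.240,0)[:2]; d=S-A;u=d/np.linalg.norm(d)
go(np.r_[A-u*.085,.06],-43.7)
E
```

```text
clock: 11.45
tool_pos: [0.7089, 0.0368, 0.2005]
tool_rot: [[0.699, -0.714, -0.038], [-0.714, -0.7, 0.01], [-0.034, 0.02, -0.999]]
ft_force: [-0.5, 0.6, -0.1]
finger_gap: 0.0512
tcp case mm -278.3 208.6 200.5 xyaw -45.6 F [-0.5  0.6 -0.1] gap 0.0512 t 11.45
delta tool mm [-86.1 -96.9 141.6] dist 191.9 turn [ 1.1  2.  -1.9]
```

```bash
python3 -m handwheel '[[-35,-40,10,1.1,2,-1.9,0.4],[-35,-40,20,0,0,0,0.4],[-14,-14,35,0,0,0,0.4],[0,0,35,0,0,0,0.4],[0,0,20,0,0,0,0.4],[0,0,5,0,0,0,0.4],[0,0,0,0,0,0,0.4]]'
python3 - <<'E'
from h import *
tc(); A=np.array([.6538,.106]); S=c2w(-.240,0)[:2]; d=S-A;u=d/np.linalg.norm(d)
go(np.r_[A-u*.085,.003],-43.7)
im,i=shot("wrist","w11"); [print(*g) for g in green(im,i)]
E
```

```text
clock: 12.15
tool_pos: [0.7066, 0.1526, 0.0621]
tool_rot: [[0.731, -0.682, -0.016], [-0.683, -0.731, -0.008], [-0.006, 0.017, -1.0]]
ft_force: [-0.3, 0.3, 0.1]
finger_gap: 0.0511
tcp case mm -392.2 229.4 62.1 xyaw -43.0 F [-0.3  0.3  0.1] gap 0.0511 t 12.15
delta tool mm [ -5.5 -15.9  58.9] dist 61.2 turn [1.  0.4 0.7] 
247 292 [110. 113.] [0.6588 0.1079]
```

View pics/w11.png

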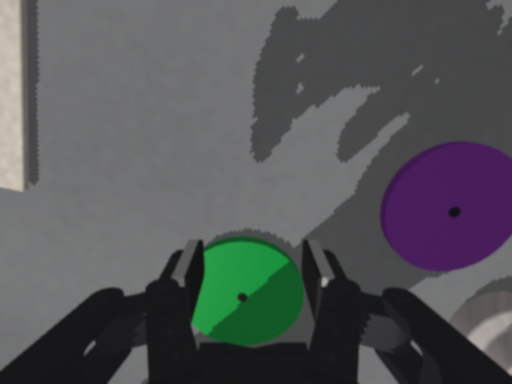

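```bash
python3 -m handwheel '[[-5,-15,0,1,0.4,0.7,0.4],[0,0,25,0,0,0,0.4],[0,0,20,0,0,0,0.4],[0,0,10,0,0,0,0.4],[0,0,2,0,0,0,0.4],[0,0,0,0,0,0,0.4]]'
python3 - <<'E'
from h import *
A=np.array([.6538,.106]); S=c2w(-.240,0)[:2]; d=S-A;u=d/np.linalg.norm(d)
tc(); go(np.r_[A-u*.085,.003],-43.7);  go(np.r_[S-u*.051,.003],-43.7)
E
```

```text
clock: 12.8
tool_pos: [0.7223, 0.1713, 0.0141]
tool_rot: [[0.719, -0.694, 0.021], [-0.695, -0.719, 0.008], [0.01, -0.021, -1.0]]
ft_force: [-0.3, 0.5, -0.7]
finger_gap: 0.0515
tcp case mm -407.4 248.5 14.1 xyaw -44.0 F [-0.3  0.5 -0.7] gap 0.0515 t 12.8
delta tool mm [-4.5  9.7 10.9] dist 15.3 turn [-1.2 -0.6 -0.3] 
delta tool mm [ -3.2 248.8   6. ] dist 248.9 turn [-1.2 -0.6 -0.3]
```

```bash
python3 -m handwheel '[[-4,0,6,-1.2,-0.6,-0.3,0.4],[0,4,5,0,0,0,0.4],[0,10,0,0,0,0,0.4],[0,12,0,0,0,0,0.4],[0,13,0,0,0,0,0.4],[0,13,0,0,0,0,0.4],[0,13,0,0,0,0,0.4],[0,13,0,0,0,0,0.4],[0,13,0,0,0,0,0.4],[0,0,0,0,0,0,0.4]]'
python3 - <<'E'
from h import *
A=np.array([.6538,.106]); S=c2w(-.240,0)[:2]; d=S-A;u=d/np.linalg.norm(d)
tc(); go(np.r_[S-u*.051,.003],-43.7)
im,i=shot("wrist","w12"); [print(*g) for g in green(im,i)]
E
```

```text
clock: 13.8
tool_pos: [0.6523, 0.1005, 0.0069]
tool_rot: [[0.72, -0.694, 0.003], [-0.694, -0.72, -0.002], [0.004, -0.001, -1.0]]
ft_force: [0.2, -0.0, -1.3]
finger_gap: 0.0514
tcp case mm -352.0 165.7 6.9 xyaw -43.9 F [ 0.2 -0.  -1.3] gap 0.0514 t 13.8
delta tool mm [ -2.1 149.    3.7] dist 149.1 turn [-0.1 -0.2 -0.2] 
245 233 [167. 171.] [0.6575 0.111 ]
```

View pics/w12.png

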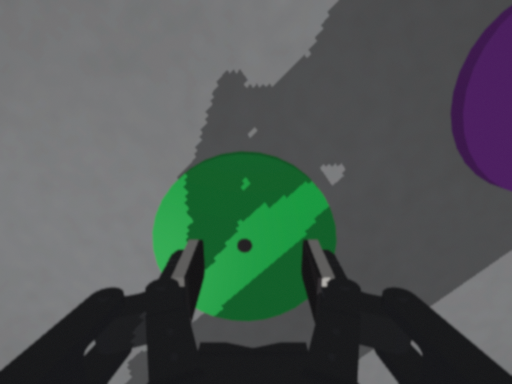

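```bash
python3 -m handwheel '[[0,0,-10,0,0,0,0.4],[0,-30,-5,0,0,0,0.4],[0,-35,0,0,0,0,0.4],[0,-30,0,0,0,0,0.4],[0,-4,0,0,0,0,0.4],[0,0,8,0,0,0,0.4],[0,0,5,0,0,0,0.4],[0,0,0,0,0,0,0.4]]'
python3 - <<'E'
from h import *
tc()
im,i=shot("wrist","w13"); g=green(im,i)[0]; print(*g)
A=np.array(g[3]); S=c2w(-.240,0)[:2]; d=S-A;u=d/np.linalg.norm(d);print(u,np.degrees(np.arctan2(u[1],u[0]))+90)
go(np.r_[A-u*.075,.003],-43.7)
E
```

```text
clock: 14.65
tool_pos: [0.7253, 0.1762, 0.0137]
tool_rot: [[0.72, -0.694, 0.008], [-0.694, -0.72, 0.001], [0.005, -0.007, -1.0]]
ft_force: [-0.7, -0.1, -0.7]
finger_gap: 0.0514
tcp case mm -411.6 252.4 13.7 xyaw -43.9 F [-0.7 -0.1 -0.7] gap 0.0514 t 14.65
246 333 [ 31. 114.] [0.6824 0.1367]
[-0.68913476 -0.72463321] -43.56165639223741
delta tool mm [ -4.2 -16.9  11. ] dist 20.6 turn [-0.4 -0.3 -0.3]
```

View pics/w13.png

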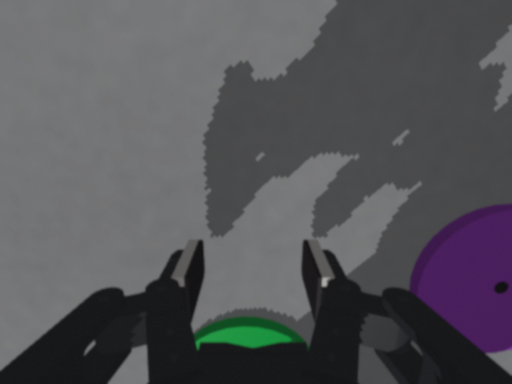

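```bash
python3 -m handwheel '[[-4,0,8,-0.4,-0.3,0,0.4],[0,0,4,0,0,0,0.4],[0,0,0,0,0,0,0.4]]'
python3 - <<'E'
from h import *
tc()
E
```

```text
clock: 15.0
tool_pos: [0.7215, 0.1764, 0.0008]
tool_rot: [[0.719, -0.695, -0.002], [-0.695, -0.719, -0.002], [-0.0, 0.003, -1.0]]
ft_force: [-0.2, -0.5, 0.4]
finger_gap: 0.0511
tcp case mm -412.6 248.7 0.8 xyaw -44.1 F [-0.2 -0.5  0.4] gap 0.0511 t 15.0
```

```bash
python3 -m handwheel '[[0,8,-1,0,0,0,0.4],[0,10,0,0,0,0,0.4],[0,10,0,0,0,0,0.4],[0,10,0,0,0,0,0.4],[0,10,0,0,0,0,0.4],[0,0,0,0,0,0,0.4]]'
python3 - <<'E'
from h import *
tc()
im,i=shot("wrist","w14"); print(green(im,i))
E
```

```text
clock: 15.6
tool_pos: [0.6846, 0.137, 0.0023]
tool_rot: [[0.717, -0.697, -0.003], [-0.697, -0.717, -0.004], [0.001, 0.004, -1.0]]
ft_force: [0.6, 0.3, 0.6]
finger_gap: 0.0512
tcp case mm -381.4 204.8 2.3 xyaw -44.2 F [0.6 0.3 0.6] gap 0.0512 t 15.6
[(252, 306, array([ 97., 133.]), array([0.6638, 0.1153]))]
```

View pics/w14.png

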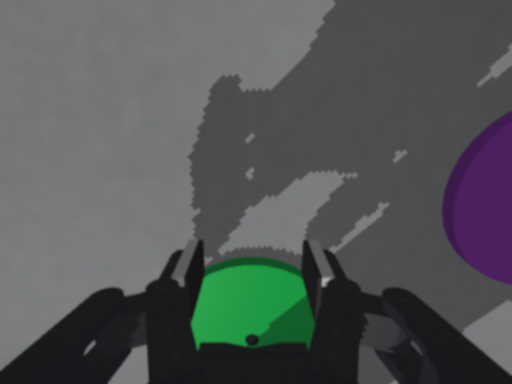

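```bash
python3 -m handwheel '[[0,9,0,0,0,0,0.4],[0,12,0,0,0,0.3,0.4],[0,13,0,0,0,0,0.4],[0,13,0,0,0,0,0.4],[0,13,0.2,0,0,0,0.4],[0,13,0,0,0,0,0.4],[0,13,0,0,0,0,0.4],[0,10,0,0,0,0,0.4],[0,0,0,0,0,0,0.4]]'
python3 - <<'E'
from h import *
S=c2w(-.240,0)[:2]; a=np.radians(-133.7); u=np.array([np.cos(a),np.sin(a)])
tc(); go(np.r_[S-u*.051,.002],-43.7)
E
```

```text
clock: 16.55
tool_pos: [0.6124, 0.0636, 0.0031]
tool_rot: [[0.713, -0.701, 0.0], [-0.701, -0.713, -0.002], [0.001, 0.001, -1.0]]
ft_force: [0.8, 0.7, 0.2]
finger_gap: 0.0511
tcp case mm -323.8 119.3 3.1 xyaw -44.5 F [0.8 0.7 0.2] gap 0.0511 t 16.55
delta tool mm [ 2.  94.8  1.2] dist 94.8 turn [ 0.1 -0.1 -0.8]
```

```bash
python3 -m handwheel '[[0.3,9,0.5,0,0,-0.3,0.4],[0.3,12,0.5,0,0,-0.3,0.4],[0.3,13,0,0,0,0,0.4],[0.3,13,0,0,0,0,0.4],[0.3,13,0.2,0,0,0,0.4],[0.2,13,0,0,0,0,0.4],[0.2,13,0,0,0,0,0.4],[0,8,0,0,0,0,0.4],[0,0,0,0,0,0,0.4]]'
python3 - <<'E'
from h import *
S=c2w(-.240,0)[:2]; a=np.radians(-133.7); u=np.array([np.cos(a),np.sin(a)])
tc(); go(np.r_[S-u*.051,.002],-43.7)
im,i=shot("wrist","w15"); 
E
```

```text
clock: 17.45
tool_pos: [0.5452, -0.0099, 0.0029]
tool_rot: [[0.721, -0.693, 0.005], [-0.693, -0.721, 0.001], [0.003, -0.004, -1.0]]
ft_force: [0.5, 0.1, 1.2]
finger_gap: 0.0513
tcp case mm -265.2 38.8 2.9 xyaw -43.8 F [0.5 0.1 1.2] gap 0.0513 t 17.45
delta tool mm [-1.5 -4.7  0.9] dist 5.0 turn [-0.2 -0.2 -0.1]
```

View pics/w15.png

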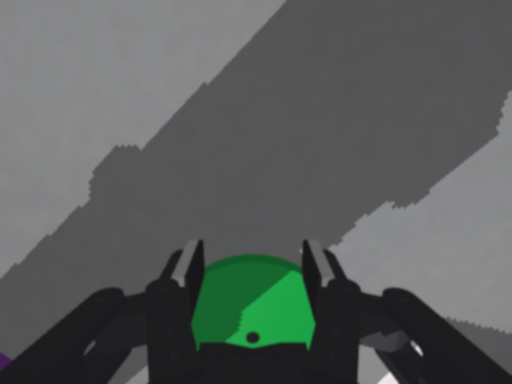

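```bash
python3 -m handwheel '[[0,-25,-5,0,0,0,0.4],[0,-10,-30,0,0,0,0.4],[0,0,-20,0,0,-8,0.4],[0,0,0,0,0,-8,0.4],[0,0,0,0,0,-8,0.4],[0,0,0,0,0,-8,0.4],[0,0,0,0,0,-8,0.4],[0,0,0,0,0,-8,0.4],[0,0,0,0,0,-7,0.4],[0,0,0,0,0,0,0.4]]'
python3 - <<'E'
from h import *
tc(); go(c2w(-.325,0,.04),11.5)
im,i=shot("wrist","w16"); [print(*g,cc(g[3])) for g in green(im,i)]
E
```

```text
clock: 18.5
tool_pos: [0.5651, 0.0161, 0.0557]
tool_rot: [[0.972, 0.236, -0.01], [0.236, -0.972, -0.004], [-0.011, 0.002, -1.0]]
ft_force: [0.1, 0.2, 0.4]
finger_gap: 0.051
tcp case mm -286.7 63.5 55.7 xyaw 13.7 F [0.1 0.2 0.4] gap 0.051 t 18.5
delta tool mm [-61.9 -40.7  16.3] dist 75.8 turn [0.1 0.6 2.2] 
20 332 [40. 46.] [ 0.409  -0.1228] [-181.7 -117.1]
161 266 [ 98. 132.] [ 0.5089 -0.0367] [-246.2   -2.1]
```

View pics/w16.png

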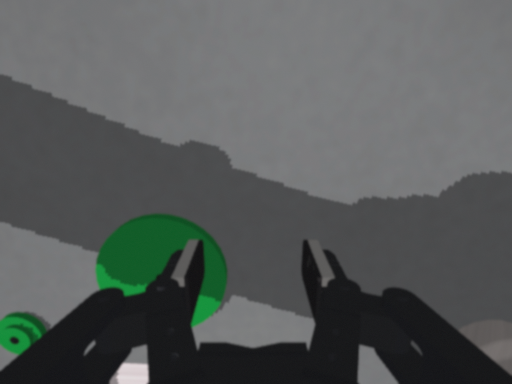

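```bash
python3 -m handwheel '[[0,-40,0,0,0.6,2.2,0.4],[-30,0,0,0,0,0,0.4],[-30,0,0,0,0,0,0.4],[0,0,15,0,0,0,0.4],[0,0,15,0,0,0,0.4],[0,0,10,0,0,0,0.4],[0,0,5,0,0,0,0.4],[0,0,0,0,0,0,0.4]]'
python3 - <<'E'
from h import *
tc(); go(c2w(-.325,0,.002),11.5)
im,i=shot("wrist","w17"); 
E
```

```text
clock: 19.35
tool_pos: [0.4974, 0.0456, 0.0062]
tool_rot: [[0.984, 0.181, 0.001], [0.181, -0.984, -0.002], [0.001, 0.002, -1.0]]
ft_force: [-0.5, -0.0, -0.1]
finger_gap: 0.0513
tcp case mm -329.0 3.1 6.2 xyaw 10.4 F [-0.5 -0.  -0.1] gap 0.0513 t 19.35
delta tool mm [-3.   4.1  4.2] dist 6.6 turn [ 0.1 -0.  -1.1]
```

View pics/w17.png

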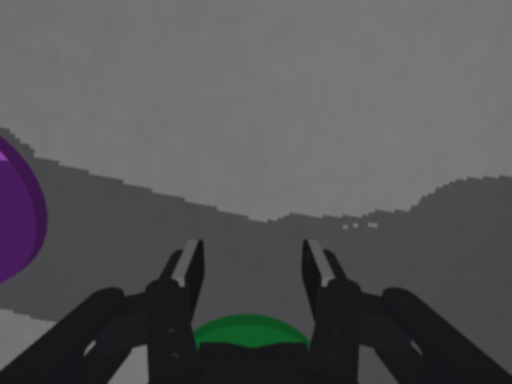

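```bash
python3 -m handwheel '[[-3,0,3,0,0,-1.1,0.4],[0,0,1,0,0,0,0.4],[0,10,0,0,0,0,0.4],[0,12,0,0,0,0,0.4],[0,12,0,0,0,0,0.4],[0,12,0,0,0,0,0.4],[0,10,0,0,0,0,0.4],[0,0,0,0,0,0,0.4]]'
python3 - <<'E'
from h import *
tc(); im,i=shot("wrist","w18"); 
E
```

```text
clock: 20.2
tool_pos: [0.5091, -0.0163, 0.0035]
tool_rot: [[0.98, 0.197, 0.005], [0.197, -0.98, -0.002], [0.004, 0.003, -1.0]]
ft_force: [1.0, -0.8, 1.1]
finger_gap: 0.0512
tcp case mm -266.1 2.2 3.5 xyaw 11.4 F [ 1.  -0.8  1.1] gap 0.0512 t 20.2
```

View pics/w18.png

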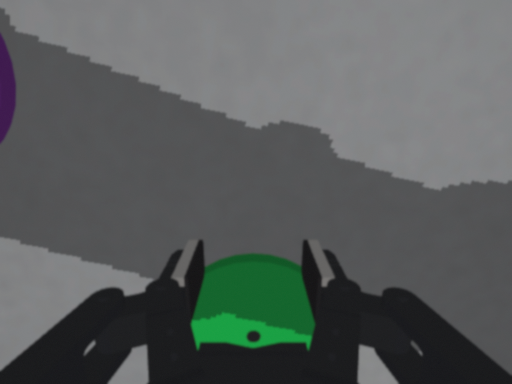

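```bash
python3 -m handwheel '[[-0.4,9,0.3,0,0,0,0.4],[-0.4,11,0.3,0,0,0,0.4],[-0.4,11,0,0,0,0,0.4],[-0.4,11,0,0,0,0,0.4],[-0.4,11,0,0,0,0,0.4],[-0.4,11,0,0,0,0,0.4],[-0.4,11,0,0,0,0,0.4],[-0.3,11,0,0,0,0,0.4],[-0.3,11,0,0,0,0,0.4],[-0.3,10,0,0,0,0,0.4],[0,0,0,0,0,0,0.4]]'
python3 - <<'E'
from h import *
tc(); im,i=shot("wrist","w19"); 
E
```

```text
clock: 21.35
tool_pos: [0.5307, -0.1221, 0.0054]
tool_rot: [[0.979, 0.204, 0.01], [0.204, -0.979, 0.008], [0.011, -0.006, -1.0]]
ft_force: [-0.4, 2.8, 4.4]
finger_gap: 0.0513
tcp case mm -158.2 2.3 5.4 xyaw 11.8 F [-0.4  2.8  4.4] gap 0.0513 t 21.35
```

View pics/w19.png

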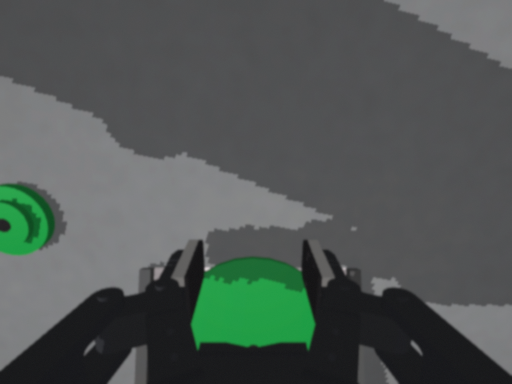

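```bash
python3 -m handwheel '[[-0.8,10,0,0,-0.3,0.2,0.4],[-0.8,10,-3,0,-0.3,0,0.4],[-0.7,10,-4,0,0,0,0.4],[-0.7,10,-4.3,0,0,0,0.4],[-0.7,10,-4.3,0,0,0,0.4],[0,0,0,0,0,0,0.4]]'
python3 - <<'E'
from h import *
tc(); im,i=shot("wrist","w20"); 
E
```

```text
clock: 22.0
tool_pos: [0.5352, -0.1626, 0.0204]
tool_rot: [[0.978, 0.208, -0.006], [0.208, -0.978, 0.021], [-0.002, -0.022, -1.0]]
ft_force: [-1.1, 2.6, 5.5]
finger_gap: 0.051
tcp case mm -117.6 -1.4 20.4 xyaw 12.0 F [-1.1  2.6  5.5] gap 0.051 t 22.0
```

View pics/w20.png

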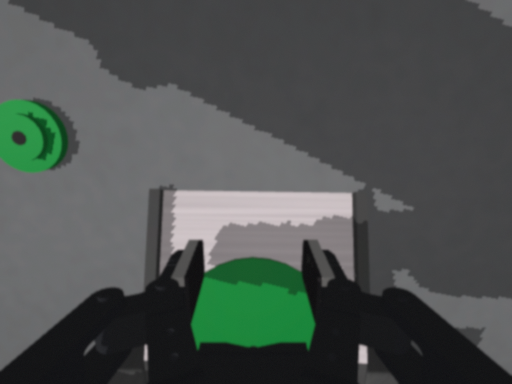

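```bash
python3 -m handwheel '[[0.5,9,-3.6,0,0,0.4,0.4],[0.5,9,-4,0,0,0,0.4],[0.5,9,-4,0,0,0,0.4],[0.4,9,-4,0,0,0,0.4],[0.3,9,-3,0,0,0,0.4],[0.3,9,-2,0,0,0,0.4],[0,8,0,0,0,0,0.4],[0,0,0,0,0,0,0.4]]'
python3 - <<'E'
from h import *
tc(); im,i=shot("wrist","w21"); 
E
```

```text
clock: 22.85
tool_pos: [0.5467, -0.222, 0.0397]
tool_rot: [[0.979, 0.204, -0.017], [0.205, -0.978, 0.029], [-0.01, -0.032, -0.999]]
ft_force: [0.1, -0.2, 0.1]
finger_gap: 0.0512
tcp case mm -57.1 -2.0 39.7 xyaw 11.8 F [ 0.1 -0.2  0.1] gap 0.0512 t 22.85
```

View pics/w21.png

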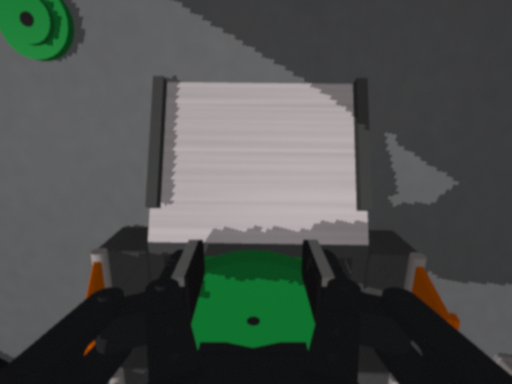

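```bash
python3 -m handwheel '[[1,5,-1.5,-1,0,0,0.4],[0.6,5,0,-0.8,0,0,0.4],[0.4,6,0,0,0,0,0.4],[0,3,0,0,0,0,0.4],[0,0,0,0,0,0,0.4]]'
python3 - <<'E'
from h import *
tc()
E
python3 -m handwheel '[[0,-5,-10,0,0,0,0.4],[0,-20,-30,0,0,0,0.4],[0,-35,-40,0,0,0,0.4],[0,-45,-40,0,0,0,0.4],[0,-20,-40,0,0,0,0.4],[0,-10,-20,0,0,0,0.4],[0,0,0,0,0,0,0.4],[0,0,0,0,0,0,0.4]]'
python3 - <<'E'
from h import *
tc()
im,i=shot("wrist","w22"); [print(*g,cc(onz(i,g[:2],.021))) for g in green(im,i)]
im,i=shot("scene","s22")
cv2.imwrite("pics/s22c.png",cv2.resize(cv2.imread("pics/s22.png")[90:190,170:300],None,fx=5,fy=5))
E
```

```text
clock: 23.4
tool_pos: [0.5512, -0.2429, 0.0399]
tool_rot: [[0.979, 0.204, -0.013], [0.204, -0.979, -0.006], [-0.014, 0.003, -1.0]]
ft_force: [0.2, 0.7, 0.3]
finger_gap: 0.0511
tcp case mm -35.7 -1.7 39.9 xyaw 11.8 F [0.2 0.7 0.3] gap 0.0511 t 23.4
clock: 24.2
tool_pos: [0.5259, -0.1095, 0.2209]
tool_rot: [[0.978, 0.207, -0.014], [0.207, -0.978, -0.007], [-0.015, 0.004, -1.0]]
ft_force: [-0.1, -0.2, -0.4]
finger_gap: 0.051
tcp case mm -171.4 0.1 220.9 xyaw 11.9 F [-0.1 -0.2 -0.4] gap 0.051 t 24.2
253 290 [57. 79.] [ 0.559  -0.2824] [-4.1 -1.6]
156 161 [30. 32.] [ 0.4067 -0.1291] [-178.5 -116.6]
```

View pics/w22.png

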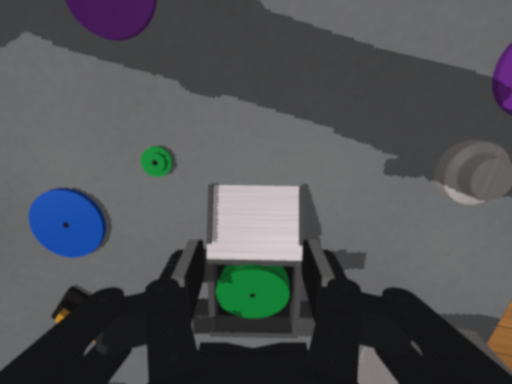

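View pics/s22c.png

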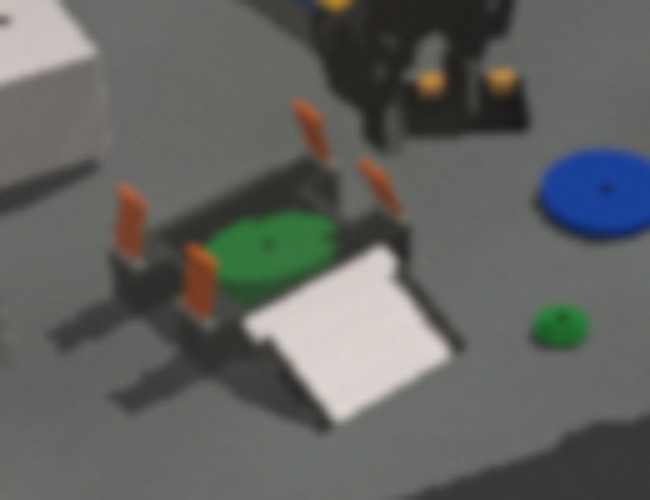

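```bash
python3 - <<'E'
from h import *
i=camera_info("wrist"); b=cv2.imread("pics/w22.png")
h=onz(i,(252.5,295.5),.021); print("hole",cc(h))
for r in (.048,):
    P=np.array([proj(i,[h[0]+r*np.cos(t),h[1]+r*np.sin(t),.021]) for t in np.linspace(0,6.28,60)]); cv2.polylines(b,[P.round().astype(int)],True,(0,0,255),1)
for x,y in [(-52,52),(-52,-52),(52,-52),(52,52)]:
    q=proj(i,c2w(x/1e3,y/1e3,.036)); cv2.circle(b,tuple(int(v) for v in q.round()),1,(255,0,255),-1)
cv2.imwrite("pics/w22c.png",cv2.resize(b[240:350,180:330],None,fx=5,fy=5,interpolation=cv2.INTER_CUBIC))
E
```

```text
hole [ 3.7 -2.9]
```

View pics/w22c.png

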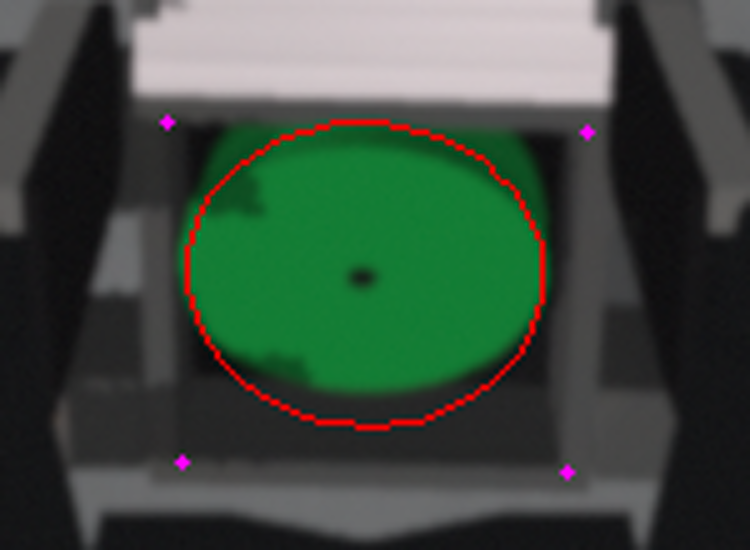

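```bash
python3 -m handwheel '[[-40,-40,-10,0,0,0,0.4],[-45,-40,-10,0,0,0,0.4],[-45,-40,0,0,0,0,0.4],[0,0,0,0,0,0,0.4]]'
python3 - <<'E'
from h import *
tc()
im,i=shot("top","t23"); b=cv2.imread("pics/t23.png")
cv2.imwrite("pics/t23c.png",cv2.resize(b[130:250,280:420],None,fx=5,fy=5,interpolation=cv2.INTER_CUBIC))
for g in green(im,i): print(*g,cc(onz(i,g[:2],.021)))
shot("scene","s23"); cv2.imwrite("pics/s23c.png",cv2.resize(cv2.imread("pics/s23.png")[95:175,180:280],None,fx=7,fy=7,interpolation=cv2.INTER_CUBIC))
E
```

```text
clock: 24.7
tool_pos: [0.3901, -0.0336, 0.233]
tool_rot: [[0.98, 0.195, -0.029], [0.195, -0.981, 0.005], [-0.027, -0.011, -1.0]]
ft_force: [1.3, -1.1, -0.1]
finger_gap: 0.0514
tcp case mm -272.8 -117.8 233.0 xyaw 11.3 F [ 1.3 -1.1 -0.1] gap 0.0514 t 24.7
357 195 [35. 37.] [ 0.5591 -0.2764] [-4.2 -2.3]
```

View pics/t23c.png

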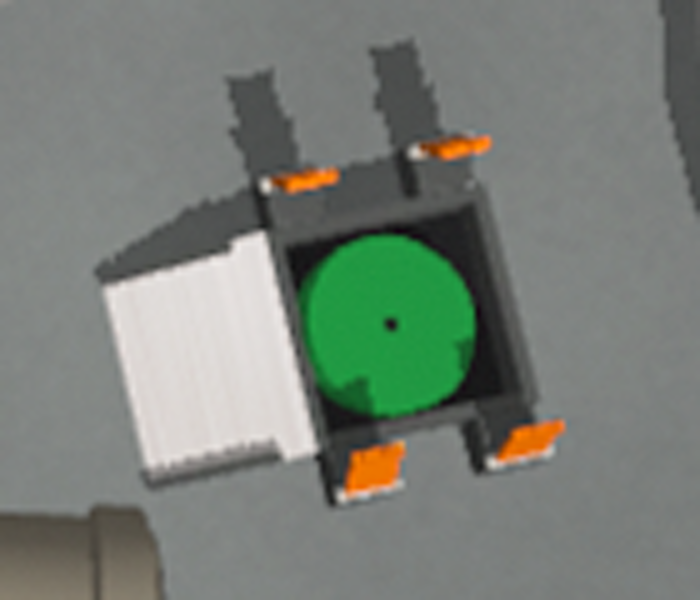

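View pics/s23c.png

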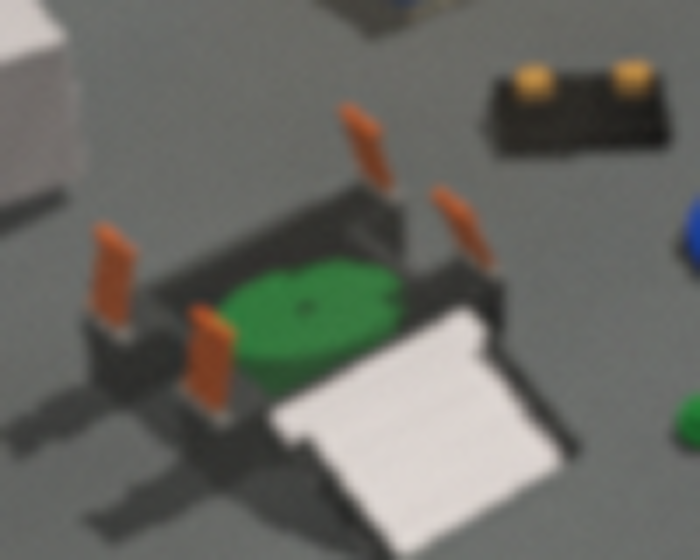

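```bash
python3 - <<'E'
from h import *
go(c2w(-.034,0.0,.10),11.5)
E
python3 -m handwheel '[[40,40,0,0,0,0,1],[40,45,0,0,0,0,1],[36,45,0,0,0,0,1],[0,45,15,0,0,0,1],[0,40,25,0,0,0,1],[0,22,35,0,0,0,1],[0,0,30,0,0,0,1],[0,0,10,0,0,0,1],[0,0,0,0,0,0,1]]'
python3 - <<'E'
from h import *
tc(); go(c2w(-.034,0.0,.06),11.5)
shot("wrist","w24")
E
```

```text
delta tool mm [118.3 236.5 127.9] dist 293.8 turn [-0.8  1.3 -0.3] 
clock: 25.7
tool_pos: [0.5426, -0.2512, 0.0936]
tool_rot: [[0.985, 0.172, -0.03], [0.173, -0.985, 0.019], [-0.026, -0.024, -0.999]]
ft_force: [0.3, 0.2, 0.5]
finger_gap: 0.0001
tcp case mm -29.2 -11.8 93.6 xyaw 10.0 F [0.3 0.2 0.5] gap 0.0001 t 25.7
delta tool mm [12.5 -4.3 33.4] dist 35.9 turn [-1.4  1.5 -1.6]
```

View pics/w24.png

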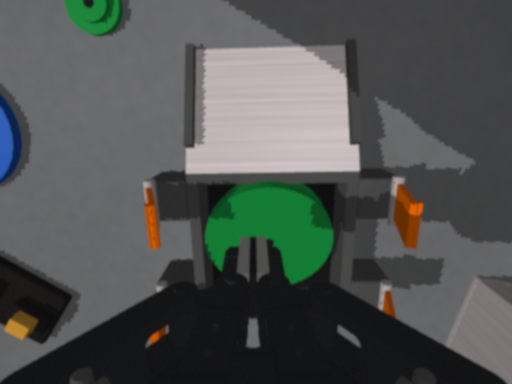

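```bash
python3 -m handwheel '[[12,-4,10,-1.4,1.5,-1.6,1],[0,0,15,0,0,0,1],[0,0,10,0,0,0,1],[0,0,5,0,0,0,1],[0,0,0,0,0,0,1]]'
python3 - <<'E'
from h import *
tc()
E
```

```text
clock: 26.25
tool_pos: [0.558, -0.245, 0.0565]
tool_rot: [[0.979, 0.201, 0.008], [0.201, -0.979, -0.003], [0.007, 0.005, -1.0]]
ft_force: [-0.8, -0.5, 0.3]
finger_gap: 0.0
tcp case mm -32.3 4.5 56.5 xyaw 11.6 F [-0.8 -0.5  0.3] gap 0.0 t 26.25
```

```bash
python3 -m handwheel '[[-4,0,5,0,0,0,1],[0,0,5,0,0,0,1],[0,0,4,0,0,0,1],[0,0,0,0,0,0,1]]'
python3 - <<'E'
from h import *
tc()
E
python3 -m handwheel '[[0,0,3,0,0,0,1],[0,0,3,0,0,0,1],[0,0,0,0,0,0,1]]'
python3 - <<'E'
from h import *
tc()
E
```

```text
clock: 26.65
tool_pos: [0.5542, -0.2471, 0.0426]
tool_rot: [[0.98, 0.2, 0.009], [0.2, -0.98, -0.005], [0.008, 0.007, -1.0]]
ft_force: [-0.6, -0.0, 0.0]
finger_gap: -0.0001
tcp case mm -30.9 0.4 42.6 xyaw 11.5 F [-0.6 -0.   0. ] gap -0.0001 t 26.65
clock: 26.95
tool_pos: [0.5557, -0.2472, 0.042]
tool_rot: [[0.98, 0.199, 0.009], [0.199, -0.98, -0.008], [0.007, 0.01, -1.0]]
ft_force: [0.0, 0.0, -0.8]
finger_gap: -0.0003
tcp case mm -30.6 1.8 42.0 xyaw 11.5 F [ 0.   0.  -0.8] gap -0.0003 t 26.95
```

```bash
python3 -m handwheel '[[0,0,4,0,0,0,1],[0,0,4,0,0,0,1]]'
python3 - <<'E'
from h import *
tc(); shot("wrist","w25")
E
```

```text
clock: 27.15
tool_pos: [0.5573, -0.2471, 0.0402]
tool_rot: [[0.98, 0.198, 0.009], [0.198, -0.98, -0.012], [0.006, 0.013, -1.0]]
ft_force: [-12.8, 2.7, 36.5]
finger_gap: -0.0003
tcp case mm -30.3 3.4 40.2 xyaw 11.4 F [-12.8   2.7  36.5] gap -0.0003 t 27.15
```

View pics/w25.png

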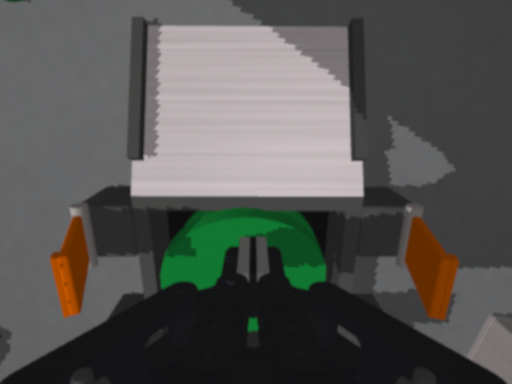

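```bash
python3 -m handwheel '[[-3,0,-10,0,0,0,1],[0,-10,-15,0,0,0,1],[0,-25,0,0,0,0,1],[0,-15,0,0,0,0,1],[0,0,0,-0.5,0,0,1]]'
python3 - <<'E'
from h import *
tc(); go(c2w(-.080,0.0,.038),11.5)
shot("wrist","w26")
E
```

```text
clock: 27.7
tool_pos: [0.5452, -0.196, 0.0677]
tool_rot: [[0.98, 0.197, 0.014], [0.198, -0.98, -0.022], [0.01, 0.024, -1.0]]
ft_force: [-0.5, -0.1, -0.3]
finger_gap: -0.0005
tcp case mm -82.8 1.7 67.7 xyaw 11.4 F [-0.5 -0.1 -0.3] gap -0.0005 t 27.7
delta tool mm [-2.   2.1 29.7] dist 29.9 turn [ 1.4 -0.6 -0.1]
```

View pics/w26.png

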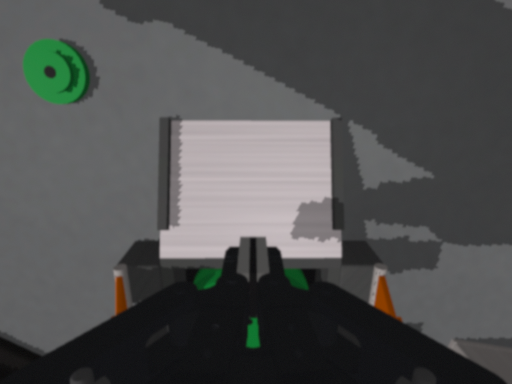

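```bash
python3 - <<'E'
import cv2,numpy as np
a=cv2.imread("pics/w25.png")[180:300,130:360]; b=cv2.imread("pics/w26.png")[220:320,150:350]
cv2.imwrite("pics/w25c.png",np.vstack([cv2.resize(a,(690,300),interpolation=cv2.INTER_CUBIC),cv2.resize(b,(690,300),interpolation=cv2.INTER_CUBIC)]))
E
```

```text
(no output)
```

View pics/w25c.png

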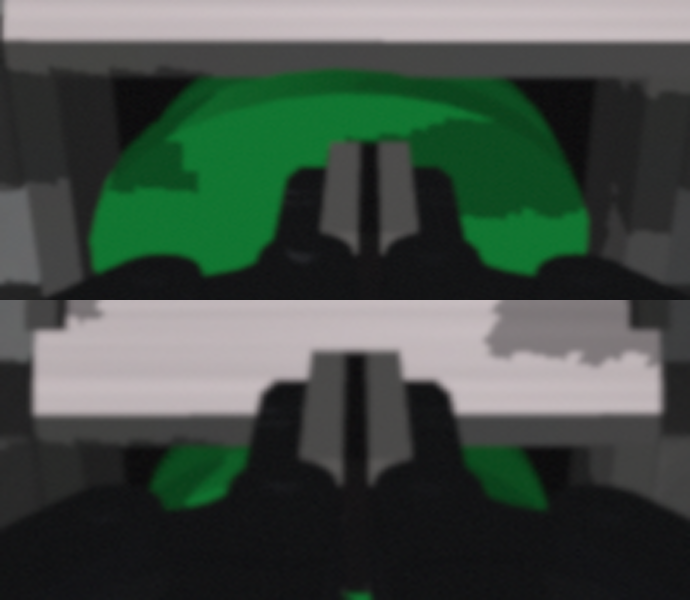

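```bash
python3 -m handwheel '[[-2,0,15,1.4,-0.6,0,1],[0,0,9,0,0,0,1],[0,0,4,0,0,0,1],[0,0,0,0,0,0,1]]'
python3 - <<'E'
from h import *
tc()
E
```

```text
clock: 28.15
tool_pos: [0.5437, -0.1995, 0.0381]
tool_rot: [[0.981, 0.196, -0.001], [0.196, -0.981, -0.003], [-0.001, 0.002, -1.0]]
ft_force: [-0.5, 0.2, -0.8]
finger_gap: -0.0001
tcp case mm -79.7 -0.4 38.1 xyaw 11.3 F [-0.5  0.2 -0.8] gap -0.0001 t 28.15
```

```bash
python3 -m handwheel '[[0,7,0,0,0,0,1],[0,6,0,0,0,0,1],[0,5,0,0,0,0,1],[0,5,0,0,0,0,1],[0,0,0,0,0,0,1]]'
python3 - <<'E'
from h import *
tc(); shot("wrist","w27")
E
```

```text
clock: 28.65
tool_pos: [0.5495, -0.2255, 0.0391]
tool_rot: [[0.981, 0.195, 0.001], [0.195, -0.981, -0.004], [0.0, 0.004, -1.0]]
ft_force: [-0.1, 0.3, 0.3]
finger_gap: -0.0002
tcp case mm -53.0 0.0 39.1 xyaw 11.2 F [-0.1  0.3  0.3] gap -0.0002 t 28.65
```

View pics/w27.png

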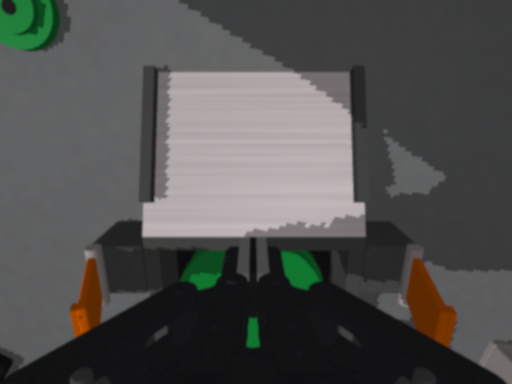

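```bash
python3 -m handwheel '[[0,6,0,0,0,0,1],[0,0,0,0,0,0,1],[0,-8,-12,0,0,0,1],[0,-30,-30,0,0,0,1],[0,-40,-45,0,0,0,1],[0,-40,-45,0,0,0,1],[0,-15,-40,0,0,0,1],[0,0,0,0,0,0,1],[0,0,0,0,0,0,1]]'
python3 - <<'E'
from h import *
tc(); im,i=shot("wrist","w28"); b=cv2.imread("pics/w28.png")
for g in green(im,i):
    if cv2.norm(np.array(cc(g[3]),float))<60:
        e=g; 
print(e)
h=onz(i,e[:2],.021); print(cc(h))
P=np.array([proj(i,[h[0]+.048*np.cos(t),h[1]+.048*np.sin(t),.021]) for t in np.linspace(0,6.28,60)]); print("flat ell",cv2.fitEllipse(P.astype(np.float32)))
v=int(e[1]); cv2.imwrite("pics/w28c.png",cv2.resize(b[max(0,v-60):v+60,180:330],None,fx=5,fy=5,interpolation=cv2.INTER_CUBIC))
E
```

```text
clock: 29.6
tool_pos: [0.526, -0.102, 0.2057]
tool_rot: [[0.98, 0.201, 0.001], [0.201, -0.98, -0.004], [0.001, 0.004, -1.0]]
ft_force: [0.1, -1.0, -0.5]
finger_gap: 0.0004
tcp case mm -178.8 1.7 205.7 xyaw 11.6 F [ 0.1 -1.  -0.5] gap 0.0004 t 29.6
(253, 325, array([14., 19.]), array([ 0.5704, -0.3203]))
[32.8  2.2]
flat ell ((252.9981689453125, 323.9208679199219), (58.61796569824219, 71.60881805419922), 89.8714370727539)
```

View pics/w28c.png

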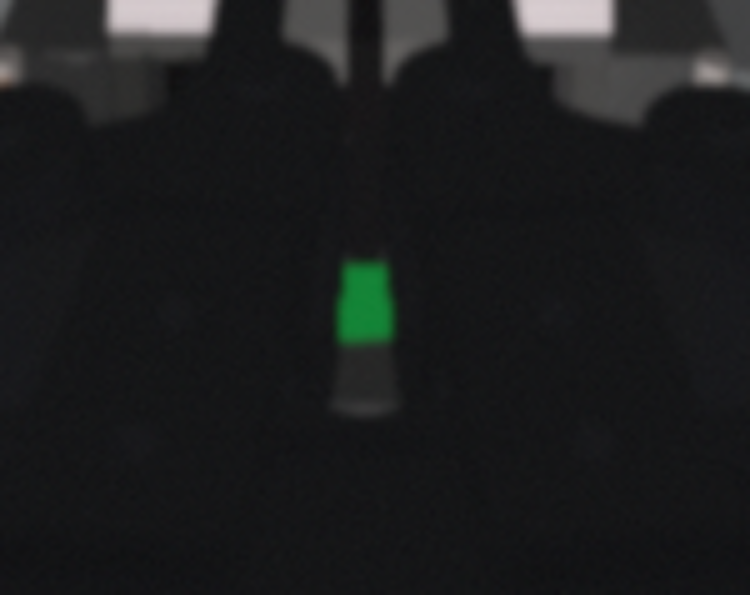

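Open the fingers to see.

```bash
python3 -m handwheel '[[0,0,0,0,0,0,0.2],[0,0,0,0,0,0,0.2],[0,0,0,0,0,0,0.2],[0,0,0,0,0,0,0.2]]'
cat > chk.py <<'E'
from h import *
import sys
def chk(n,z=.021):
    tc(); im,i=shot("wrist",n); b=cv2.imread(f"pics/{n}.png")
    for g in green(im,i):
        p=cc(onz(i,g[:2],z))
        if np.hypot(*p)<60:
            h=onz(i,g[:2],z); P=np.array([proj(i,[h[0]+.048*np.cos(t),h[1]+.048*np.sin(t),z]) for t in np.linspace(0,6.28,60)])
            print(g,p,"flat",cv2.fitEllipse(P.astype(np.float32))[1]); cv2.polylines(b,[P.round().astype(int)],True,(0,0,255),1); v=int(g[1]); u=int(g[0])
            cv2.imwrite(f"pics/{n}c.png",cv2.resize(b[max(0,v-60):v+60,u-75:u+75],None,fx=5,fy=5,interpolation=cv2.INTER_CUBIC))
chk(sys.argv[1])
E
python3 chk.py w29
```

```text
clock: 30.05
tool_pos: [0.5245, -0.1031, 0.2026]
tool_rot: [[0.98, 0.198, -0.003], [0.198, -0.98, -0.002], [-0.004, 0.001, -1.0]]
ft_force: [0.3, -0.5, 1.1]
finger_gap: 0.0581
tcp case mm -178.0 0.0 202.6 xyaw 11.4 F [ 0.3 -0.5  1.1] gap 0.0581 t 30.05
(252, 304, array([60., 80.]), array([ 0.5598, -0.2843])) [-3.4 -2. ] flat (62.61807632446289, 74.32613372802734)
```

View pics/w29c.png

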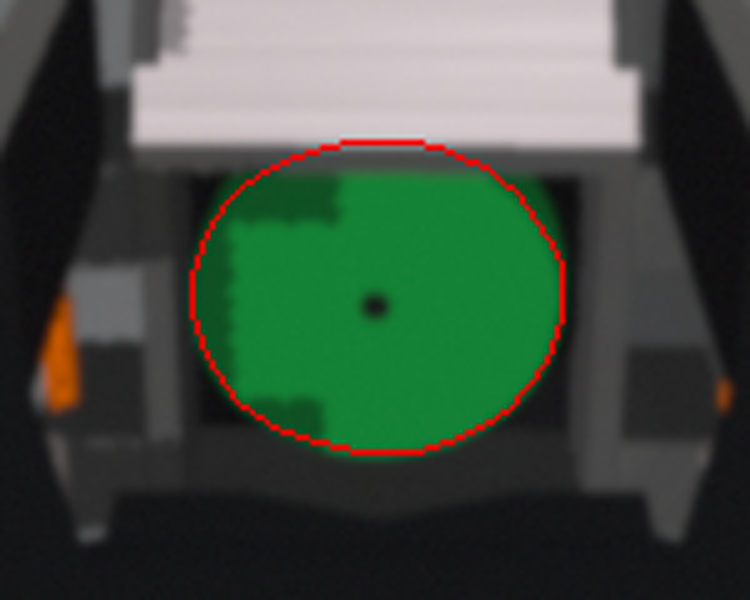

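```bash
python3 - <<'E'
from h import *
t=cv2.imread("pics/top0.png");s=cv2.imread("pics/scene0.png")
cv2.imwrite("pics/pl.png",np.hstack([cv2.resize(t[85:240,85:165],(400,560),interpolation=cv2.INTER_CUBIC),cv2.resize(s[250:384,240:400],(400,560),interpolation=cv2.INTER_CUBIC)]))
E
```

```text
(no output)
```

View pics/pl.png

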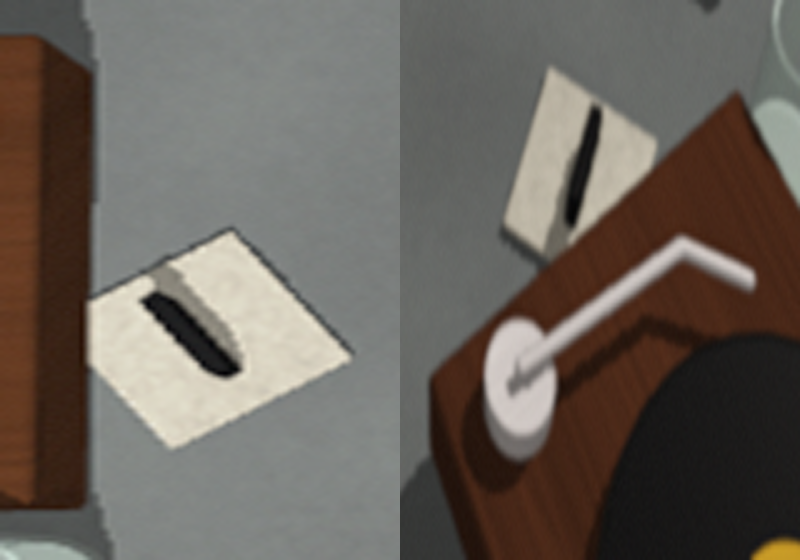

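```bash
python3 - <<'E'
from h import *
it,isn=camera_info("top"),camera_info("scene")
def tri(a,b):
    o1,d1=ray(it,a);o2,d2=ray(isn,b); A=np.c_[d1,-d2]; x=np.linalg.lstsq(A,o2-o1,rcond=None)[0]; p,q=o1+d1*x[0],o2+d2*x[1]; return ((p+q)/2).round(4),np.linalg.norm(p-q).round(4)
print(tri((93,95.2),(252,340.9)),tri((92,224.8),(374.8,272)))
print("base",onz(it,(103,100),0),onz(it,(102,220),0))
go([.617,.351,.25],-56.8)
E
```

```text
(array([0.8273, 0.4171, 0.0916]), np.float64(0.0034)) (array([0.4886, 0.4156, 0.0887]), np.float64(0.0013))
base [0.84655267 0.42014447 0.        ] [0.50763328 0.41916342 0.        ]
delta tool mm [ 180.6 -426.8  -48.5] dist 466.0 turn [ 0.2  0.2 68.2]
```

```bash
python3 -m handwheel '[[17,-42,-5,0,0,8.5,0.2],[10,-44,-5,0,0,8.5,0.2],[3,-45,-5,0,0,8.5,0.2],[-4,-45,-5,0,0,8.5,0.2],[-12,-44,-5,0,0,8.5,0.2],[-18,-40,-5,0,0,8.5,0.2],[-24,-36,-5,0,0,8.5,0.2],[-30,-30,-5,0,0,8.5,0.2],[-30,-30,0,0,0,0,0.2],[0,0,0,0,0,0,0.2],[0,0,0,0,0,0,0.2]]'
python3 - <<'E'
from h import *
tc();go([.617,.351,.20],-56.8)
im,i=shot("wrist","w30")
# pocket check with arm away
im,i=shot("top","t30"); cv2.imwrite("pics/t30c.png",cv2.resize(cv2.imread("pics/t30.png")[150:250,290:410],None,fx=5,fy=5,interpolation=cv2.INTER_CUBIC))
for g in green(im,i): print(*g,cc(onz(i,g[:2],.021)))
E
```

```text
clock: 31.2
tool_pos: [0.5812, 0.2949, 0.2353]
tool_rot: [[0.553, -0.833, -0.013], [-0.833, -0.553, 0.0], [-0.008, 0.011, -1.0]]
ft_force: [0.4, -0.7, -0.3]
finger_gap: 0.0683
tcp case mm -556.7 134.9 235.3 xyaw -56.4 F [ 0.4 -0.7 -0.3] gap 0.0683 t 31.2
delta tool mm [-26.7 -61.2  34.8] dist 75.3 turn [0.6 0.4 0.4] 
305 253 [13. 14.] [ 0.4063 -0.1301] [-175.2 -121.5]
357 193 [36. 38.] [ 0.5627 -0.2766] [-2.9  2.9]
```

View pics/w30.png

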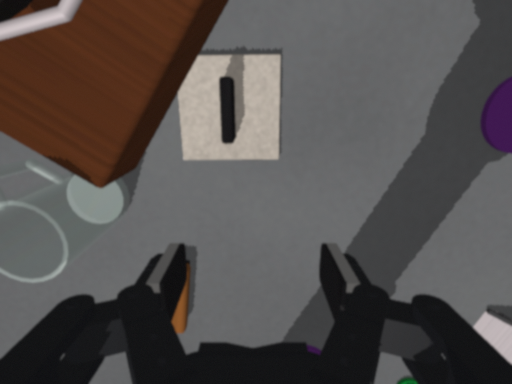

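View pics/t30c.png

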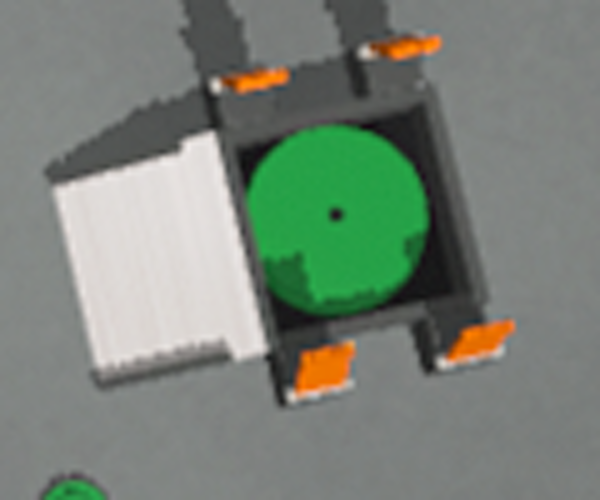

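```bash
python3 - <<'E'
from h import *
i=camera_info("wrist"); b=cv2.imread("pics/w30.png")
cv2.imwrite("pics/w30c.png",cv2.resize(b[35:175,165:300],None,fx=4.2,fy=4.2,interpolation=cv2.INTER_CUBIC))
c=[onz(i,p,.010) for p in [(281,54),(280,160),(183,160)]]; print(np.round(c,4)); print((c[0]+c[2])/2,np.linalg.norm(c[0]-c[1]),np.linalg.norm(c[2]-c[1]))
d=c[1]-c[0]; print(np.degrees(np.arctan2(d[1],d[0])));d=c[2]-c[1]; print(np.degrees(np.arctan2(d[1],d[0])))
t=[onz(i,p,.046) for p in [(227,78),(228,136)]]; print(np.round(t,4))
E
```

```text
[[0.7012 0.3367 0.01  ]
 [0.602  0.2681 0.01  ]
 [0.5348 0.3691 0.01  ]]
[0.61796753 0.35288227 0.01      ] 0.12057506648625692 0.12130712033745508
-145.30906762173643
123.66408480105474
[[0.6464 0.3702 0.046 ]
 [0.5966 0.3377 0.046 ]]
```

View pics/w30c.png

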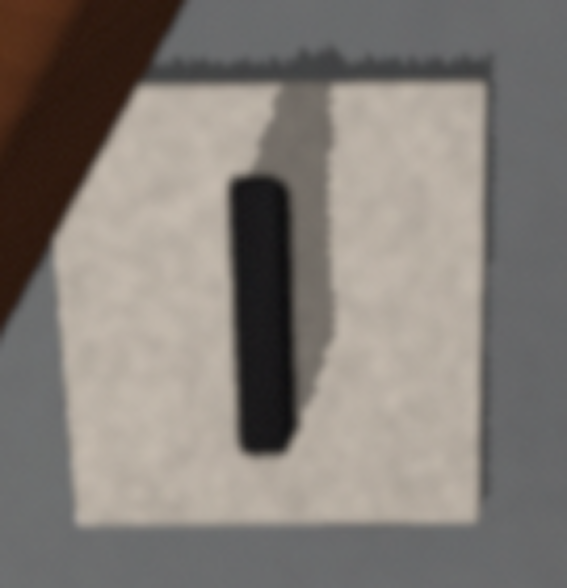

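```bash
python3 -m handwheel '[[-13,-30,20,0.6,0.4,0,0.2],[-13,-28,20,0,0,0,0.2],[-2,-5,25,0,0,0,0.2],[0,0,25,0,0,0,0.2],[0,0,15,0,0,0,0.2],[0,0,0,0,0,0,0.2]]'
python3 - <<'E'
from h import *
tc();go([.618,.3525,.08],-56)
im,i=shot("wrist","w31")
E
```

```text
clock: 31.9
tool_pos: [0.6256, 0.3392, 0.1269]
tool_rot: [[0.537, -0.843, 0.003], [-0.843, -0.537, -0.007], [0.008, 0.001, -1.0]]
ft_force: [-0.1, -0.6, 1.1]
finger_gap: 0.0684
tcp case mm -591.3 187.3 126.9 xyaw -57.5 F [-0.1 -0.6  1.1] gap 0.0684 t 31.9
delta tool mm [-15.6  -0.8  46.8] dist 49.3 turn [ 0.1 -0.4 -1.5]
```

View pics/w31.png

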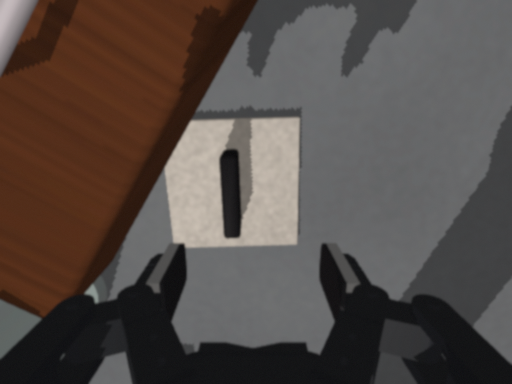

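```bash
python3 -m handwheel '[[-8,0,10,0,-0.4,-1.5,0.2],[-7,0,15,0,0,0,0.2],[0,0,18,0,0,0,0.2],[0,0,5,0,0,0,0.2],[0,0,0,0,0,0,0.2]]'
python3 - <<'E'
from h import *
tc();go([.618,.3525,.016],-56)
im,i=shot("wrist","w32")
E
```

```text
clock: 32.45
tool_pos: [0.6193, 0.3531, 0.0803]
tool_rot: [[0.559, -0.829, 0.006], [-0.829, -0.559, 0.003], [0.001, -0.006, -1.0]]
ft_force: [-1.3, -0.0, -0.7]
finger_gap: 0.0685
tcp case mm -606.1 183.8 80.3 xyaw -56.0 F [-1.3 -0.  -0.7] gap 0.0685 t 32.45
delta tool mm [-0.3  1.8 64.3] dist 64.3 turn [-0.4 -0.1  0. ]
```

View pics/w32.png

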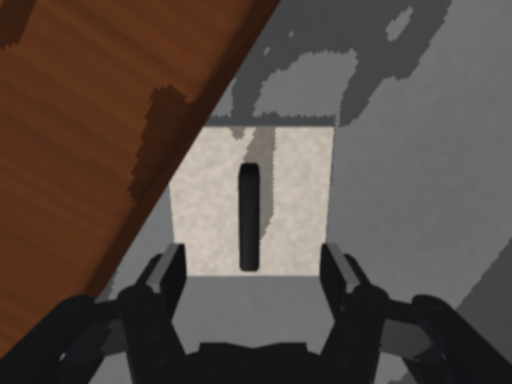

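Aligned with the bar. Descend and grip.

```bash
python3 -m handwheel '[[0,0,20,0,0,0,0.2],[0,1,20,0,0,0,0.2],[0,0,14,0,0,0,0.2],[0,0,7,0,0,0,0.2],[0,0,3,0,0,0,0.2],[0,0,0,0,0,0,0.2]]'
python3 - <<'E'
from h import *
tc()
E
```

```text
clock: 33.1
tool_pos: [0.6206, 0.3526, 0.0131]
tool_rot: [[0.558, -0.83, 0.008], [-0.83, -0.558, 0.003], [0.002, -0.009, -1.0]]
ft_force: [0.3, 0.4, -0.3]
finger_gap: 0.0683
tcp case mm -605.3 185.0 13.1 xyaw -56.1 F [ 0.3  0.4 -0.3] gap 0.0683 t 33.1
```

```bash
python3 -m handwheel '[[0,0,-4,0,0,0,0.2],[0,0,0,0,0,0,1],[0,0,0,0,0,0,1],[0,0,0,0,0,0,1],[0,0,0,0,0,0,1],[0,0,0,0,0,0,1],[0,0,0,0,0,0,1],[0,0,-10,0,0,0,1],[0,0,-10,0,0,0,1],[0,0,-10,0,0,0,1],[0,0,0,0,0,0,1]]'
python3 - <<'E'
from h import *
tc(); shot("wrist","w33")
E
```

```text
clock: 34.2
tool_pos: [0.6145, 0.35, 0.026]
tool_rot: [[0.562, -0.827, -0.003], [-0.827, -0.562, 0.001], [-0.003, 0.002, -1.0]]
ft_force: [1.8, -3.1, -2.7]
finger_gap: 0.0132
tcp case mm -604.0 178.5 26.0 xyaw -55.8 F [ 1.8 -3.1 -2.7] gap 0.0132 t 34.2
```

View pics/w33.png

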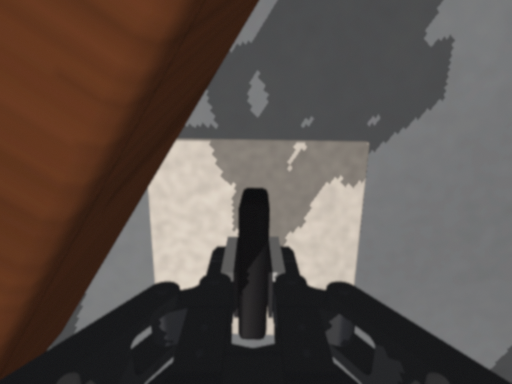

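```bash
python3 -m handwheel '[[0,0,-20,0,0,0,1],[0,0,-25,0,0,0,1],[0,0,-30,0,0,0,1],[0,0,-35,0,0,0,1],[5,5,-35,0,0,0,1],[0,0,-10,0,0,0,1],[0,0,0,0,0,0,1]]'
python3 - <<'E'
from h import *
tc(); shot("wrist","w34"); go(c2w(0,0,.16),11.5)
E
```

```text
clock: 34.95
tool_pos: [0.6104, 0.3366, 0.1787]
tool_rot: [[0.561, -0.827, -0.018], [-0.828, -0.561, -0.012], [-0.0, 0.021, -1.0]]
ft_force: [-0.5, -0.3, -3.1]
finger_gap: 0.0123
tcp case mm -591.7 171.9 178.7 xyaw -55.9 F [-0.5 -0.3 -3.1] gap 0.0123 t 34.95
delta tool mm [479.8 385.8  26.5] dist 616.2 turn [  1.1   0.7 -67.4]
```

View pics/w34.png

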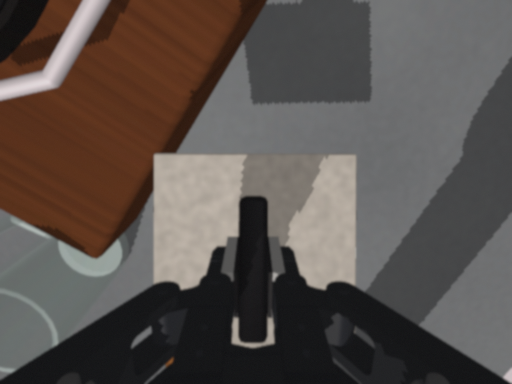

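```bash
python3 -m handwheel '[[20,16,0,0,0,-7,1],[26,24,0,0,0,-8,1],[22,30,0,0,0,-8,1],[18,34,0,0,0,-8,1],[13,37,0,0,0,-8,1],[8,39,0,0,0,-8,1],[2,39,0,0,0,-8,1],[-4,39,0,0,0,-8,1],[-10,38,0,0,0,-4,1],[-10,30,0,0,0,0,1],[-5,15,0,0,0,0,1],[0,0,0,0,0,0,1]]'
python3 - <<'E'
from h import *
tc(); shot("wrist","w35"); go(c2w(0,0,.16),11.5)
E
```

```text
clock: 36.2
tool_pos: [0.5698, -0.0568, 0.1582]
tool_rot: [[0.966, 0.252, -0.056], [0.252, -0.968, -0.01], [-0.056, -0.004, -0.998]]
ft_force: [-0.3, -0.9, -2.7]
finger_gap: 0.0131
tcp case mm -214.3 53.6 158.2 xyaw 14.6 F [-0.3 -0.9 -2.7] gap 0.0131 t 36.2
delta tool mm [-65.8 212.5   0.8] dist 222.5 turn [-0.2  3.2  3.2]
```

View pics/w35.png

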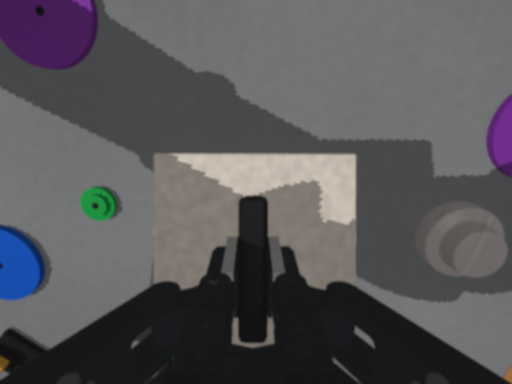

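```bash
cat > lidy.py <<'E'
from h import *
import sys
def lidfit(c):
    i=camera_info("wrist"); s=manip.state(); R=np.array(s["tool_rot"]);p=np.array(s["tool_pos"])
    for dz in (0,2,4,6,8,10,12):
        P=[]
        for uv in c:
            o,d=ray(i,uv); o=R.T@(o-p); d=R.T@d; P.append((o+d*(dz/1e3-o[2])/d[2])*1e3)
        print(dz,np.linalg.norm(P[1]-P[0]).round(1),"edge mid x",((P[0]+P[1])/2)[:2].round(1),"lid centre y",(((P[0]+P[1])/2)[1]+60).round(1),"skew",np.degrees(np.arctan2(P[1][1]-P[0][1],P[1][0]-P[0][0])).round(1))
lidfit([(153.5,154),(356,154)])
E
python3 lidy.py
python3 - <<'E'
import cv2
b=cv2.imread("pics/w35.png"); cv2.imwrite("pics/w35c.png",cv2.resize(b[140:300,140:370],None,fx=3.4,fy=3.4,interpolation=cv2.INTER_CUBIC))
E
```

```text
0 97.3 edge mid x [  0.3 -51.9] lid centre y 8.1 skew -0.1
2 98.7 edge mid x [  0.4 -51.5] lid centre y 8.5 skew -0.1
4 100.1 edge mid x [  0.4 -51.2] lid centre y 8.8 skew -0.1
6 101.5 edge mid x [  0.4 -50.8] lid centre y 9.2 skew -0.1
8 102.8 edge mid x [  0.4 -50.5] lid centre y 9.5 skew -0.1
10 104.2 edge mid x [  0.4 -50.2] lid centre y 9.8 skew -0.1
12 105.6 edge mid x [  0.4 -49.8] lid centre y 10.2 skew -0.1
```

View pics/w35c.png

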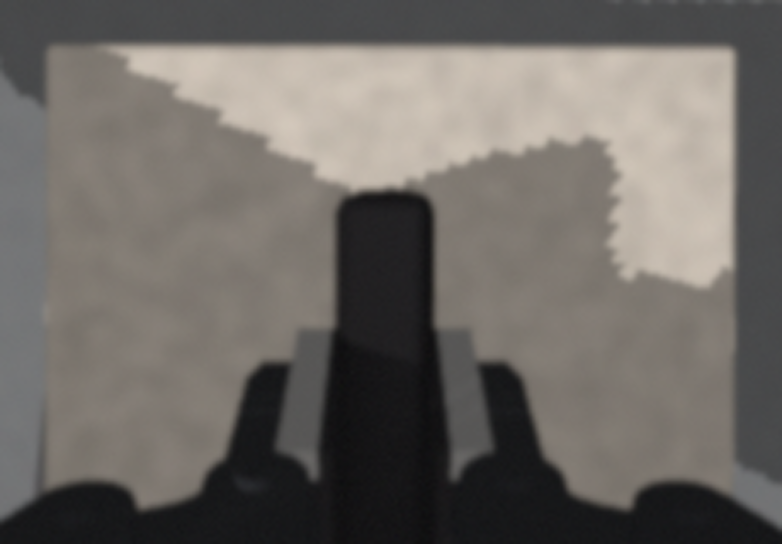

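```bash
python3 - <<'E'
from h import *
im,i=shot("scene","s35"); print(proj(i,manip.state()["tool_pos"]))
cv2.imwrite("pics/s35c.png",cv2.resize(cv2.imread("pics/s35.png")[60:260,170:370],None,fx=3.5,fy=3,interpolation=cv2.INTER_CUBIC))
E
```

```text
[250.3279343  148.50629323]
```

View pics/s35c.png

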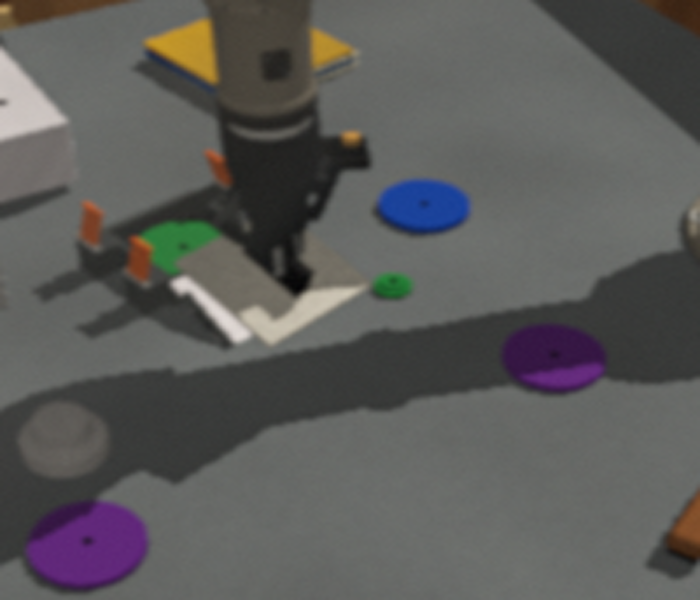

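```bash
python3 -m handwheel '[[0,0,10,0,3.2,3,1],[0,0,20,0,0,0,1],[0,0,25,0,0,0,1],[0,0,22,0,0,0,1],[0,0,15,0,0,0,1],[0,0,0,0,0,0,1]]'
python3 - <<'E'
from h import *
tc(); shot("wrist","w36"); go([0,0,0],11.5)
E
```

```text
clock: 36.9
tool_pos: [0.5699, -0.0357, 0.0641]
tool_rot: [[0.975, 0.223, 0.004], [0.223, -0.975, 0.014], [0.007, -0.013, -1.0]]
ft_force: [-0.6, -0.1, -2.2]
finger_gap: 0.0127
tcp case mm -235.0 57.9 64.1 xyaw 12.9 F [-0.6 -0.1 -2.2] gap 0.0127 t 36.9
delta tool mm [-549.  -160.8   62.6] dist 575.5 turn [-0.8 -0.5  1.4]
```

View pics/w36.png

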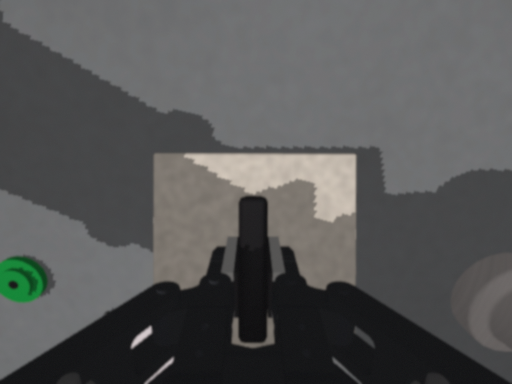

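Lower until it touches.

```bash
python3 -m handwheel '[[0,0,8,-0.8,-0.5,0,1],[0,0,6,0,0,0,1],[0,0,4,0,0,0,1],[0,0,0,0,0,0,1]]'
python3 -m handwheel '[[0,0,3,0,0,0,1],[0,0,3,0,0,0,1],[0,0,0,0,0,0,1]]'
```

```text
clock: 37.35
tool_pos: [0.5735, -0.0333, 0.0488]
tool_rot: [[0.974, 0.224, 0.005], [0.224, -0.975, -0.002], [0.005, 0.003, -1.0]]
ft_force: [0.1, 0.2, -3.6]
finger_gap: 0.0126
clock: 37.65
tool_pos: [0.5742, -0.0339, 0.043]
tool_rot: [[0.975, 0.223, 0.007], [0.223, -0.975, -0.002], [0.006, 0.004, -1.0]]
ft_force: [0.9, 0.8, -2.4]
finger_gap: 0.0128
```

```bash
python3 -m handwheel '[[0,0,3,0,0,0,1],[0,0,0,0,0,0,1]]'
python3 -m handwheel '[[0,0,3,0,0,0,1],[0,0,0,0,0,0,1]]'
python3 -m handwheel '[[0,0,3,0,0,0,1],[0,0,0,0,0,0,1]]'
```

```text
clock: 37.85
tool_pos: [0.5743, -0.0342, 0.0398]
tool_rot: [[0.975, 0.223, 0.007], [0.223, -0.975, -0.002], [0.006, 0.004, -1.0]]
ft_force: [-0.4, 0.3, -2.7]
finger_gap: 0.0129
clock: 38.05
tool_pos: [0.5754, -0.0342, 0.0378]
tool_rot: [[0.975, 0.222, 0.009], [0.222, -0.975, -0.002], [0.008, 0.004, -1.0]]
ft_force: [-1.5, 0.7, -1.1]
finger_gap: 0.0128
clock: 38.25
tool_pos: [0.5763, -0.0346, 0.037]
tool_rot: [[0.975, 0.222, 0.009], [0.222, -0.975, -0.005], [0.008, 0.007, -1.0]]
ft_force: [-1.3, -0.0, -1.4]
finger_gap: 0.0128
```

```bash
python3 -m handwheel '[[0,0,0,0,0,0,0.3],[0,0,0,0,0,0,0.3],[0,0,0,0,0,0,0.3],[0,0,0,0,0,0,0.3]]'
python3 - <<'E'
from h import *
tc(); shot("wrist","w37"); 
E
```

```text
clock: 38.65
tool_pos: [0.5772, -0.0344, 0.0373]
tool_rot: [[0.975, 0.222, 0.012], [0.222, -0.975, -0.004], [0.01, 0.007, -1.0]]
ft_force: [-0.9, 0.5, 0.5]
finger_gap: 0.0597
tcp case mm -234.8 65.3 37.3 xyaw 12.8 F [-0.9  0.5  0.5] gap 0.0597 t 38.65
```

View pics/w37.png

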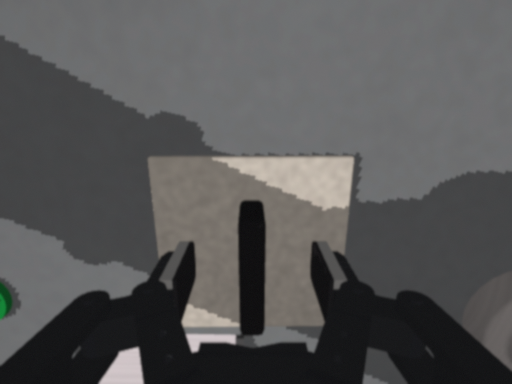

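```bash
python3 - <<'E'
from h import *
i=camera_info("wrist")
c=[onz(i,p,.010) for p in [(149,156),(353,156),(186,327),(322,327)]]; print(np.round(c,4))
m=(c[0]+c[1])/2; n=(c[2]+c[3])/2; print(np.linalg.norm(c[0]-c[1]),np.linalg.norm(m-n)); L=m+ (n-m)/np.linalg.norm(n-m)*.06; print("lid centre",L,np.degrees(np.arctan2(*(c[1]-c[0])[[1,0]])))
go(np.r_[L[:2],.016],12.8)
E
```

```text
[[ 0.5089 -0.0028  0.01  ]
 [ 0.6229  0.023   0.01  ]
 [ 0.5482 -0.117   0.01  ]
 [ 0.6409 -0.0967  0.01  ]]
0.1168839529522025 0.12037182100118796
lid centre [ 0.58018876 -0.04818741  0.01      ] 12.790547656071709
delta tool mm [-0.3 13.9 21.4] dist 25.5 turn [ 0.4 -0.6  0. ]
```

```bash
python3 -m handwheel '[[0,14,0,0.4,-0.6,0,0.3],[0,0,10,0,0,0,0.3],[0,0,8,0,0,0,0.3],[0,0,3,0,0,0,0.3],[0,0,0,0,0,0,0.3]]'
python3 - <<'E'
from h import *
tc(); go([.5802,-.0482,.016],12.8)
E
```

```text
clock: 39.2
tool_pos: [0.5792, -0.0464, 0.0137]
tool_rot: [[0.975, 0.224, -0.001], [0.224, -0.975, 0.001], [-0.001, -0.002, -1.0]]
ft_force: [0.1, 0.5, 0.9]
finger_gap: 0.06
tcp case mm -222.7 64.9 13.7 xyaw 12.9 F [0.1 0.5 0.9] gap 0.06 t 39.2
delta tool mm [ 0.6  2.  -2.3] dist 3.1 turn [-0.1  0.1  0.1]
```

```bash
python3 -m handwheel '[[0,2,-3,0,0,0,0.3],[0,0,0,0,0,0,1],[0,0,0,0,0,0,1],[0,0,0,0,0,0,1],[0,0,0,0,0,0,1],[0,0,0,0,0,0,1],[0,0,0,0,0,0,1],[0,0,0,0,0,0,1]]'
python3 -m handwheel '[[0,0,-10,0,0,0,1],[0,0,-10,0,0,0,1],[0,0,-10,0,0,0,1],[0,0,0,0,0,0,1]]'
python3 - <<'E'
from h import *
tc(); shot("wrist","w38"); shot("scene","s38")
cv2.imwrite("pics/s38c.png",cv2.resize(cv2.imread("pics/s38.png")[60:260,170:370],None,fx=3.5,fy=3,interpolation=cv2.INTER_CUBIC))
E
```

```text
clock: 40.0
tool_pos: [0.5797, -0.047, 0.0175]
tool_rot: [[0.974, 0.226, -0.0], [0.226, -0.974, 0.002], [0.0, -0.002, -1.0]]
ft_force: [0.4, 0.3, -0.1]
finger_gap: 0.0128
clock: 40.4
tool_pos: [0.5789, -0.0473, 0.0493]
tool_rot: [[0.974, 0.226, -0.002], [0.226, -0.974, 0.002], [-0.002, -0.002, -1.0]]
ft_force: [0.4, -0.0, -1.9]
finger_gap: 0.0132
tcp case mm -221.9 64.4 49.3 xyaw 13.1 F [ 0.4 -0.  -1.9] gap 0.0132 t 40.4
```

View pics/w38.png

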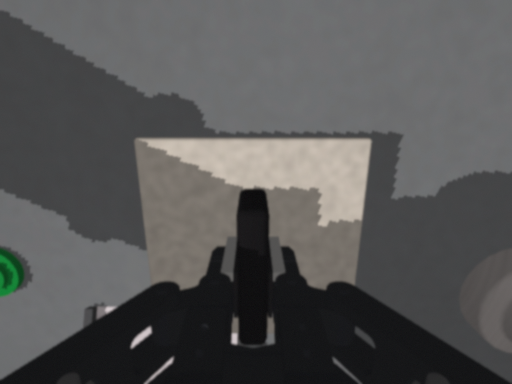

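View pics/s38c.png

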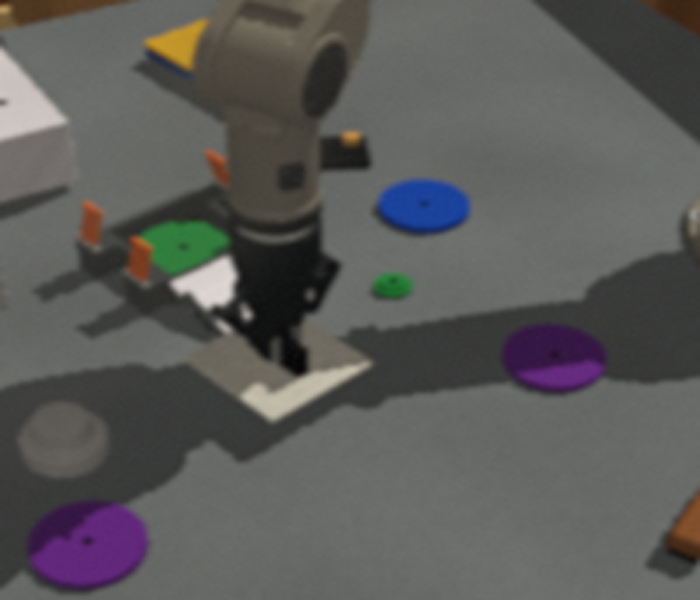

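```bash
sed -i 's/^lidfit.*/lidfit([(float(a),float(b)) for a,b in zip(sys.argv[1::2],sys.argv[2::2])])/' lidy.py; python3 lidy.py 136 139 371 139
python3 - <<'E'
from h import *
go(c2w(0,0,.15),11.5)
E
```

```text
0 111.3 edge mid x [ -0.3 -59. ] lid centre y 1.0 skew -0.0
2 112.9 edge mid x [ -0.2 -58.7] lid centre y 1.3 skew -0.0
4 114.4 edge mid x [ -0.2 -58.5] lid centre y 1.5 skew -0.0
6 116.0 edge mid x [ -0.2 -58.2] lid centre y 1.8 skew -0.0
8 117.6 edge mid x [ -0.2 -58. ] lid centre y 2.0 skew -0.0
10 119.1 edge mid x [ -0.2 -57.8] lid centre y 2.2 skew -0.0
12 120.7 edge mid x [ -0.2 -57.5] lid centre y 2.5 skew -0.0
delta tool mm [ -69.8  219.7 -102.3] dist 252.2 turn [-0.1  0.2  1.6]
```

```bash
python3 -m handwheel '[[0,0,-25,0,0,0.8,1],[-5,10,-30,0,0,0.8,1],[-10,20,-30,0,0,0,1],[-12,30,-17,0,0,0,1],[-12,35,0,0,0,0,1],[-12,35,0,0,0,0,1],[-10,35,0,0,0,0,1],[-5,30,0,0,0,0,1],[0,15,0,0,0,0,1],[0,0,0,0,0,0,1]]'
python3 - <<'E'
from h import *
tc(); shot("wrist","w39"); go(c2w(-.002,0,.12),11.5)
E
```

```text
clock: 41.5
tool_pos: [0.5519, -0.273, 0.1496]
tool_rot: [[0.979, 0.203, -0.012], [0.203, -0.979, 0.002], [-0.011, -0.005, -1.0]]
ft_force: [0.0, 0.6, -2.9]
finger_gap: 0.0131
tcp case mm -6.0 -7.1 149.6 xyaw 11.7 F [ 0.   0.6 -2.9] gap 0.0131 t 41.5
delta tool mm [ 7.2  5.9 29.5] dist 30.9 turn [-0.3  0.7  0.3]
```

View pics/w39.png

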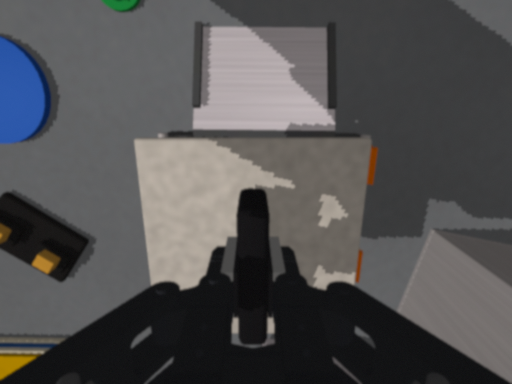

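```bash
python3 - <<'E'
from h import *
i=camera_info("wrist"); b=cv2.imread("pics/w39.png"); cv2.imwrite("pics/w39c.png",cv2.resize(b[10:150,150:390],None,fx=3.3,fy=4,interpolation=cv2.INTER_CUBIC))
for p,z in [((193,130),.036),((335,130),.036),((201,26),0),((330,26),0)]: print(cc(onz(i,p,z)))
E
```

```text
[-60.5 -59.6]
[-61.4  60.2]
[-146.7  -55.3]
[-147.2   57.4]
```

View pics/w39c.png

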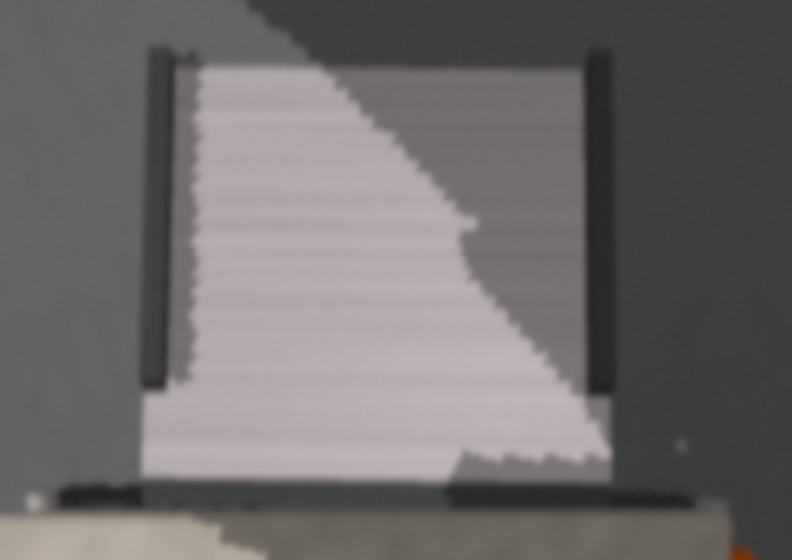

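```bash
python3 -m handwheel '[[4,2,20,-0.3,0.7,0.3,1],[3.5,1,25,0,0,0,1],[0,0,22,0,0,0,1],[0,0,14,0,0,0,1],[0,0,0,0,0,0,1]]'
python3 - <<'E'
from h import *
tc(); shot("wrist","w40"); go(c2w(-.003,0.0005,.055),11.5)
E
```

```text
clock: 42.05
tool_pos: [0.5626, -0.2584, 0.0675]
tool_rot: [[0.977, 0.215, 0.003], [0.215, -0.977, 0.007], [0.005, -0.006, -1.0]]
ft_force: [-1.1, 0.7, -2.8]
finger_gap: 0.0128
tcp case mm -18.2 6.3 67.5 xyaw 12.4 F [-1.1  0.7 -2.8] gap 0.0128 t 42.05
delta tool mm [-6.9 15.1 13.5] dist 21.4 turn [-0.3 -0.4  0.9]
```

View pics/w40.png

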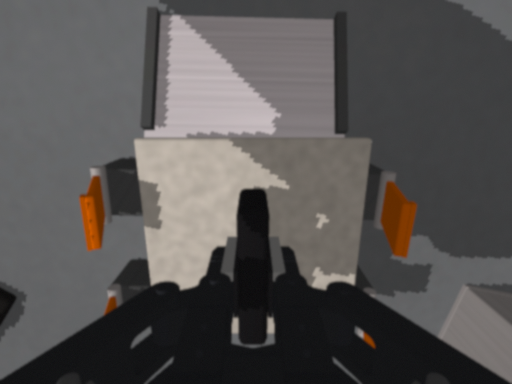

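```bash
python3 -m handwheel '[[-4,8,0,-0.3,-0.4,0.9,1],[-3,7,0,0,0,0,1],[0,0,0,0,0,0,1],[0,0,0,0,0,0,1]]'
python3 - <<'E'
from h import *
tc(); shot("wrist","w41"); go(c2w(-.003,0.0005,.055),11.5)
E
```

```text
clock: 42.5
tool_pos: [0.562, -0.2757, 0.0725]
tool_rot: [[0.98, 0.199, 0.004], [0.199, -0.98, -0.003], [0.003, 0.004, -1.0]]
ft_force: [0.2, -0.8, -2.8]
finger_gap: 0.013
tcp case mm -1.4 2.3 72.5 xyaw 11.5 F [ 0.2 -0.8 -2.8] gap 0.013 t 42.5
delta tool mm [-1.8 -2.1 17.5] dist 17.7 turn [ 0.2 -0.2 -0. ]
```

View pics/w41.png

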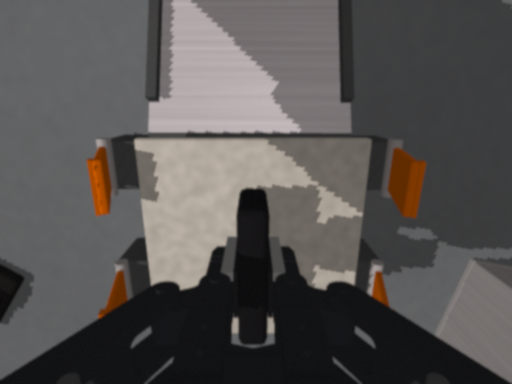

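```bash
python3 -m handwheel '[[-2,-2,4,0.2,-0.2,0,1],[0,0,5,0,0,0,1],[0,0,4,0,0,0,1],[0,0,0,0,0,0,1]]'
python3 - <<'E'
from h import *
tc(); go(c2w(-.003,0.0005,.055),11.5)
E
```

```text
clock: 42.95
tool_pos: [0.5593, -0.2745, 0.0586]
tool_rot: [[0.98, 0.198, -0.0], [0.198, -0.98, -0.0], [-0.0, 0.0, -1.0]]
ft_force: [0.2, 0.3, -2.8]
finger_gap: 0.0134
tcp case mm -3.1 -0.1 58.6 xyaw 11.4 F [ 0.2  0.3 -2.8] gap 0.0134 t 42.95
delta tool mm [0.6 0.1 3.6] dist 3.7 turn [ 0.   0.  -0.1]
```

```bash
python3 -m handwheel '[[0.4,0,3,0,0,0,1],[0,0,3,0,0,0,1],[0,0,0,0,0,0,1]]'
python3 -m handwheel '[[0,0,3,0,0,0,1],[0,0,0,0,0,0,1]]'
python3 - <<'E'
from h import *
tc(); go(c2w(-.003,0.0005,.055),11.5)
E
```

```text
clock: 43.25
tool_pos: [0.5596, -0.274, 0.0517]
tool_rot: [[0.98, 0.199, -0.001], [0.199, -0.98, 0.0], [-0.001, -0.0, -1.0]]
ft_force: [0.6, 0.3, -2.6]
finger_gap: 0.0131
clock: 43.45
tool_pos: [0.5597, -0.2741, 0.0496]
tool_rot: [[0.98, 0.198, -0.001], [0.198, -0.98, -0.001], [-0.001, 0.0, -1.0]]
ft_force: [-0.9, -1.0, -5.5]
finger_gap: 0.0132
tcp case mm -3.4 0.4 49.6 xyaw 11.4 F [-0.9 -1.  -5.5] gap 0.0132 t 43.45
delta tool mm [ 0.1  0.4 -5.4] dist 5.4 turn [ 0.   0.1 -0.1]
```

```bash
python3 -m handwheel '[[0,0,2,0,0,0,1],[0,0,1,0,0,0,1]]'
python3 - <<'E'
from h import *
tc(); shot("wrist","w42")
E
python3 -m handwheel '[[0,0,0,0,0,0,0.3],[0,0,0,0,0,0,0.3],[0,0,0,0,0,0,0.3],[0,0,0,0,0,0,0.3],[0,0,-10,0,0,0,0.3],[0,0,-20,0,0,0,0.3],[0,0,-30,0,0,0,0.3],[0,0,-20,0,0,0,0.3],[0,0,0,0,0,0,0.3]]'
python3 - <<'E'
from h import *
tc(); shot("wrist","w43")
E
```

```text
clock: 43.65
tool_pos: [0.5597, -0.2741, 0.0495]
tool_rot: [[0.98, 0.197, -0.003], [0.197, -0.98, -0.002], [-0.003, 0.001, -1.0]]
ft_force: [-2.8, 1.0, 2.1]
finger_gap: 0.013
tcp case mm -3.4 0.3 49.5 xyaw 11.3 F [-2.8  1.   2.1] gap 0.013 t 43.65
clock: 44.6
tool_pos: [0.562, -0.2736, 0.1342]
tool_rot: [[0.98, 0.199, 0.003], [0.199, -0.98, -0.002], [0.002, 0.002, -1.0]]
ft_force: [1.0, -0.2, 0.8]
finger_gap: 0.06
tcp case mm -3.4 2.8 134.2 xyaw 11.5 F [ 1.  -0.2  0.8] gap 0.06 t 44.6
```

View pics/w42.png

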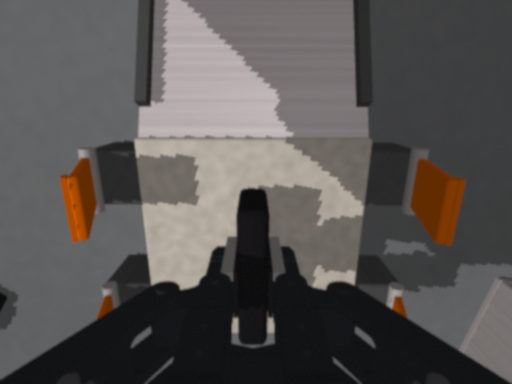

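View pics/w43.png

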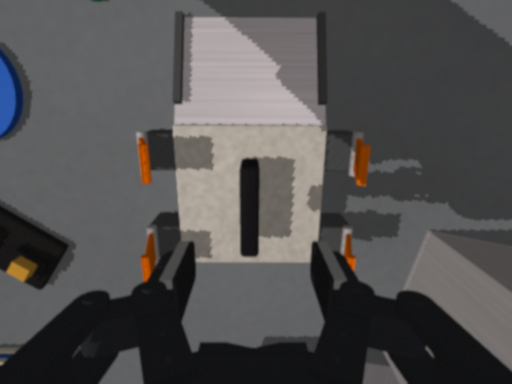

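```bash
python3 - <<'E'
from h import *
i=camera_info("wrist")
c=np.array([onz(i,p,.042) for p in [(174,126),(326,126),(322,262),(180,262)]]); print([cc(x) for x in c], cc(c.mean(0)))
im,i=shot("scene","s43"); cv2.imwrite("pics/s43c.png",cv2.resize(cv2.imread("pics/s43.png")[95:185,170:300],None,fx=6,fy=6,interpolation=cv2.INTER_CUBIC))
E
```

```text
[array([-61.3, -58.7]), array([-61.3,  57.7]), array([56.4, 63. ]), array([ 56.4, -62.8])] [-2.5 -0.2]
```

View pics/s43c.png

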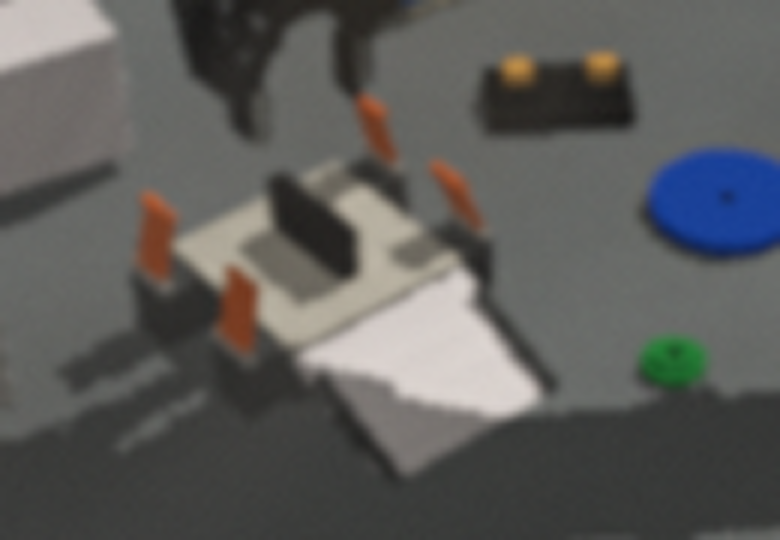

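```bash
python3 - <<'E'
from h import *
go(c2w(-.041,.062,.11),11.5)
E
python3 -m handwheel '[[10,-10,-5,0,0,0,1],[20,-15,0,0,0,0,1],[20,-12,0,0,0,0,1],[10,0,10,0,0,0,1],[0,0,10,0,0,0,1],[0,0,0,0,0,0,1]]'
python3 - <<'E'
from h import *
tc(); go(c2w(-.041,.062,.10),11.5); shot("wrist","w44")
E
```

```text
delta tool mm [ 61.  -37.   21.3] dist 74.5 turn [-0.   0.1 -0. ] 
clock: 45.3
tool_pos: [0.6105, -0.2208, 0.1089]
tool_rot: [[0.98, 0.2, -0.011], [0.2, -0.98, 0.004], [-0.01, -0.006, -1.0]]
ft_force: [-0.4, 0.3, -0.3]
finger_gap: 0.0002
tcp case mm -45.5 60.8 108.9 xyaw 11.5 F [-0.4  0.3 -0.3] gap 0.0002 t 45.3
delta tool mm [1.3 4.5 8.9] dist 10.0 turn [-0.3  0.6  0. ]
```

View pics/w44.png

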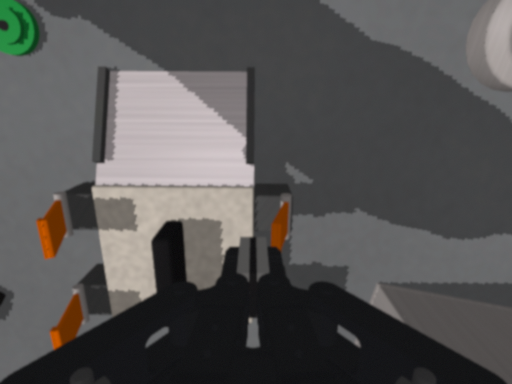

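```bash
python3 -m handwheel '[[3,4,0,-0.3,0.6,0,1],[0,0,8,0,0,0,1],[0,0,8,0,0,0,1],[0,0,6,0,0,0,1],[0,0,6,0,0,0,1]]'
python3 - <<'E'
from h import *
tc()
E
python3 -m handwheel '[[0,0,6,0,0,0,1],[0,0,6,0,0,0,1]]'
python3 - <<'E'
from h import *
tc(); shot("wrist","w45")
E
```

```text
clock: 45.85
tool_pos: [0.6131, -0.2289, 0.08]
tool_rot: [[0.981, 0.194, 0.001], [0.194, -0.981, -0.002], [0.001, 0.002, -1.0]]
ft_force: [-9.7, -0.6, 33.9]
finger_gap: -0.0002
tcp case mm -37.1 61.8 80.0 xyaw 11.2 F [-9.7 -0.6 33.9] gap -0.0002 t 45.85
clock: 46.05
tool_pos: [0.6158, -0.2286, 0.0805]
tool_rot: [[0.981, 0.192, 0.003], [0.192, -0.981, -0.008], [0.002, 0.008, -1.0]]
ft_force: [-11.3, 1.9, 35.9]
finger_gap: -0.0003
tcp case mm -36.8 64.4 80.5 xyaw 11.1 F [-11.3   1.9  35.9] gap -0.0003 t 46.05
```

View pics/w45.png

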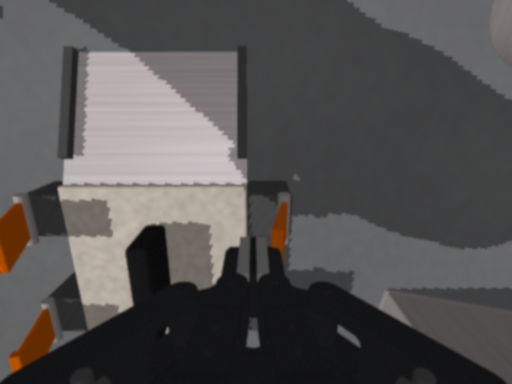

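```bash
python3 -m handwheel '[[0,0,-15,0,0,0,1],[0,-4,-15,0.4,0,0.3,1],[20,0,0,0,0,0,1],[20,0,0,0,0,0,1],[0,0,12,0,0,0,1],[0,0,15,0,0,0,1],[0,0,8,0,0,0,1],[0,0,0,0,0,0,1]]'
python3 - <<'E'
from h import *
tc(); go(c2w(-.041,.105,.072),11.5); shot("wrist","w46")
E
```

```text
clock: 46.9
tool_pos: [0.6538, -0.2168, 0.0757]
tool_rot: [[0.983, 0.185, 0.002], [0.185, -0.983, -0.001], [0.002, 0.002, -1.0]]
ft_force: [-0.0, -0.2, 0.8]
finger_gap: 0.0003
tcp case mm -40.8 104.0 75.7 xyaw 10.7 F [-0.  -0.2  0.8] gap 0.0003 t 46.9
delta tool mm [ 1.  -0.2  3.7] dist 3.8 turn [ 0.1 -0.1 -0.8]
```

View pics/w46.png

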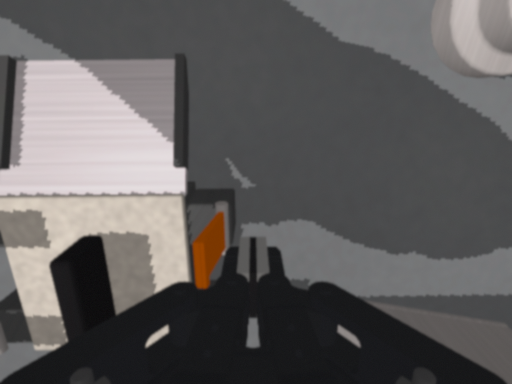

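```bash
python3 -m handwheel '[[-8,0,3,0,0,0,1],[-8,0,0,0,0,0,1],[-7,0,0,0,0,0,1],[-7,0,0,0,0,0,1],[0,0,0,0,0,0,1]]'
python3 - <<'E'
from h import *
tc()
E
python3 -m handwheel '[[-6,0,0,0,0,0,1],[-6,0,0,0,0,0,1],[0,0,0,0,0,0,1]]'
python3 - <<'E'
from h import *
tc(); shot("wrist","w47")
E
```

```text
clock: 47.45
tool_pos: [0.6235, -0.223, 0.0746]
tool_rot: [[0.983, 0.184, 0.009], [0.184, -0.983, -0.001], [0.008, 0.003, -1.0]]
ft_force: [-0.0, -0.2, 0.8]
finger_gap: -0.0003
tcp case mm -40.7 73.1 74.6 xyaw 10.6 F [-0.  -0.2  0.8] gap -0.0003 t 47.45
clock: 47.75
tool_pos: [0.6118, -0.2254, 0.0758]
tool_rot: [[0.983, 0.184, 0.011], [0.184, -0.983, -0.002], [0.011, 0.004, -1.0]]
ft_force: [0.7, 0.3, 0.2]
finger_gap: -0.0002
tcp case mm -40.7 61.2 75.8 xyaw 10.6 F [0.7 0.3 0.2] gap -0.0002 t 47.75
```

View pics/w47.png

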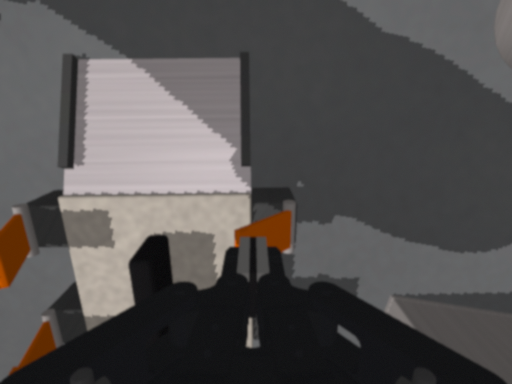

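```bash
python3 -m handwheel '[[-1,0,7,0,-0.5,0.8,1],[0,0,7,0,0,0,1],[0,0,6,0,0,0,1],[0,0,0,0,0,0,1]]'
python3 - <<'E'
from h import *
tc()
E
```

```text
clock: 48.2
tool_pos: [0.6098, -0.2266, 0.0541]
tool_rot: [[0.986, 0.169, -0.002], [0.169, -0.986, -0.006], [-0.002, 0.005, -1.0]]
ft_force: [0.1, 0.2, 0.9]
finger_gap: -0.0001
tcp case mm -39.9 58.9 54.1 xyaw 9.7 F [0.1 0.2 0.9] gap -0.0001 t 48.2
```

```bash
python3 -m handwheel '[[0,0,4,0,0,-1.8,1],[0,0,3,0,0,0,1],[0,0,1,0,0,0,1]]'
python3 - <<'E'
from h import *
tc()
E
python3 -m handwheel '[[0,0,3,0,0,0,1],[0,0,2,0,0,0,1]]'
python3 - <<'E'
from h import *
tc(); shot("wrist","w48")
E
```

```text
clock: 48.5
tool_pos: [0.6095, -0.2266, 0.0469]
tool_rot: [[0.979, 0.202, -0.004], [0.202, -0.979, -0.006], [-0.005, 0.005, -1.0]]
ft_force: [-5.5, 1.2, 16.8]
finger_gap: -0.0
tcp case mm -40.0 58.6 46.9 xyaw 11.7 F [-5.5  1.2 16.8] gap -0.0 t 48.5
clock: 48.7
tool_pos: [0.6095, -0.2266, 0.0469]
tool_rot: [[0.979, 0.202, -0.006], [0.202, -0.979, -0.009], [-0.007, 0.008, -1.0]]
ft_force: [-4.9, 0.4, 13.3]
finger_gap: 0.0001
tcp case mm -40.0 58.7 46.9 xyaw 11.7 F [-4.9  0.4 13.3] gap 0.0001 t 48.7
```

View pics/w48.png

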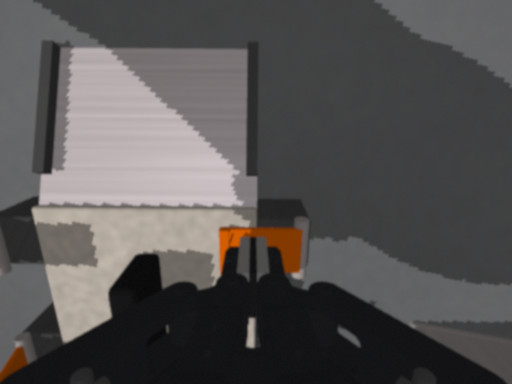

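```bash
python3 -m handwheel '[[0,0,-20,0,0,0,1],[0,0,-30,0,0,0,1],[-20,0,-25,0,0,0,1],[-35,18,0,0,0,0,1],[-40,20,0,0,0,0,1],[-40,20,0,0,0,0,1],[-30,15,0,0,0,0,1],[0,0,0,0,0,0,1]]'
python3 - <<'E'
from h import *
tc(); go(c2w(.04,-.104,.073),11.5); shot("wrist","w49")
E
```

```text
clock: 49.55
tool_pos: [0.4581, -0.3321, 0.1222]
tool_rot: [[0.978, 0.209, -0.008], [0.209, -0.978, -0.006], [-0.009, 0.004, -1.0]]
ft_force: [0.2, -1.2, -0.2]
finger_gap: 0.0003
tcp case mm 33.2 -110.8 122.2 xyaw 12.1 F [ 0.2 -1.2 -0.2] gap 0.0003 t 49.55
delta tool mm [ 7.1  6.7 49.2] dist 50.1 turn [0.2 0.5 0.6]
```

View pics/w49.png

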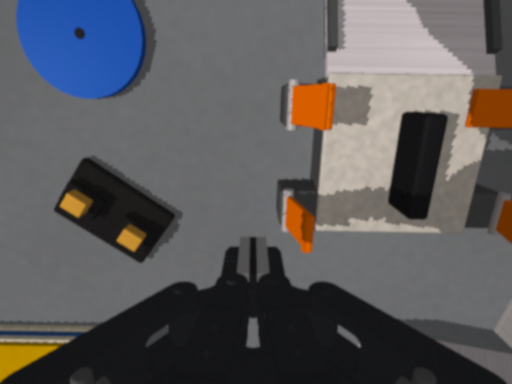

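```bash
python3 -m handwheel '[[3,4,10,0.2,0.5,0.6,1],[2,4,15,0,0,0,1],[0,0,14,0,0,0,1],[0,0,8,0,0,0,1],[0,0,0,0,0,0,1]]'
python3 - <<'E'
from h import *
tc(); go(c2w(.04,-.104,.073),11.5)
E
```

```text
clock: 50.1
tool_pos: [0.4707, -0.3324, 0.0698]
tool_rot: [[0.978, 0.208, 0.005], [0.208, -0.978, 0.006], [0.006, -0.005, -1.0]]
ft_force: [-0.4, -0.2, 0.0]
finger_gap: 0.0001
tcp case mm 36.0 -98.4 69.8 xyaw 12.0 F [-0.4 -0.2  0. ] gap 0.0001 t 50.1
delta tool mm [-5.6  3.9 -3.2] dist 7.6 turn [-0.3 -0.3  0.5]
```

```bash
python3 -m handwheel '[[0,4,-4,-0.3,-0.3,0.5,1],[7,0,0,0,0,0,1],[7,0,0,0,0,0,1],[7,0,0,0,0,0,1],[7,0,0,0,0,0,1],[7,0,0,0,0,0,1],[0,0,0,0,0,0,1]]'
python3 - <<'E'
from h import *
tc(); shot("wrist","w50")
E
```

```text
clock: 50.8
tool_pos: [0.5072, -0.3288, 0.074]
tool_rot: [[0.98, 0.2, -0.005], [0.2, -0.98, -0.002], [-0.006, 0.001, -1.0]]
ft_force: [-0.7, -0.2, 0.1]
finger_gap: 0.0001
tcp case mm 39.8 -62.0 74.0 xyaw 11.5 F [-0.7 -0.2  0.1] gap 0.0001 t 50.8
```

View pics/w50.png

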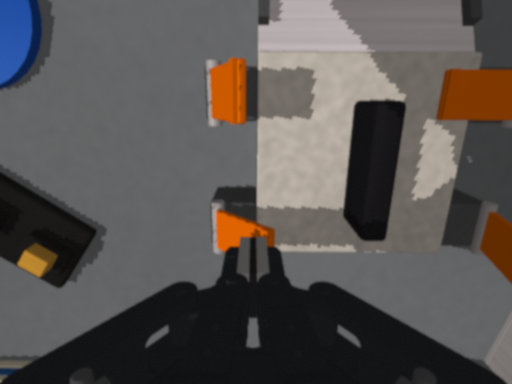

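Blade is folded inward; press it down.

```bash
python3 -m handwheel '[[2,0,7,0,0,0,1],[1,0,7,0,0,0,1],[0,0,6,0,0,0,1],[0,0,5,0,0,0,1],[0,0,3,0,0,0,1],[0,0,1,0,0,0,1]]'
python3 - <<'E'
from h import *
tc()
E
```

```text
clock: 51.45
tool_pos: [0.517, -0.3275, 0.0467]
tool_rot: [[0.98, 0.201, 0.008], [0.201, -0.98, -0.003], [0.007, 0.005, -1.0]]
ft_force: [-3.1, 2.0, 15.7]
finger_gap: 0.0004
tcp case mm 40.4 -52.1 46.7 xyaw 11.6 F [-3.1  2.  15.7] gap 0.0004 t 51.45
```

```bash
python3 -m handwheel '[[0,0,-20,0,0,0,1],[0,0,-30,0,0,0,1],[-20,-15,-25,0,0,0,1],[-25,-30,0,0,0,0,1],[-10,-35,0,0,0,0,1],[0,0,0,0,0,0,1]]'
python3 - <<'E'
from h import *
tc(); go(c2w(-.04,-.104,.074),11.5); shot("wrist","w51"); shot("scene","s51"); cv2.imwrite("pics/s51c.png",cv2.resize(cv2.imread("pics/s51.png")[95:185,170:300],None,fx=6,fy=6,interpolation=cv2.INTER_CUBIC))
E
```

```text
clock: 52.05
tool_pos: [0.438, -0.2591, 0.1188]
tool_rot: [[0.981, 0.196, -0.005], [0.196, -0.981, -0.0], [-0.005, -0.001, -1.0]]
ft_force: [0.6, 0.6, -0.0]
finger_gap: 0.0002
tcp case mm -42.4 -115.9 118.8 xyaw 11.3 F [ 0.6  0.6 -0. ] gap 0.0002 t 52.05
delta tool mm [12.1  2.4 44.7] dist 46.4 turn [-0.1  0.3 -0.2]
```

View pics/w51.png

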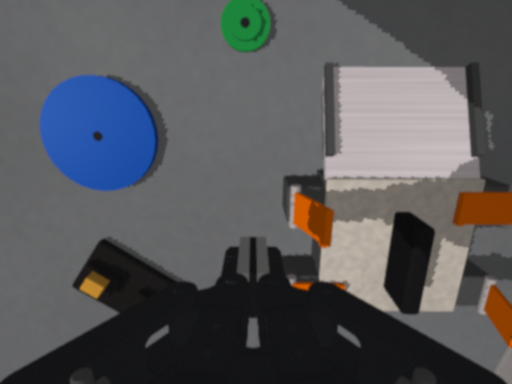

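View pics/s51c.png

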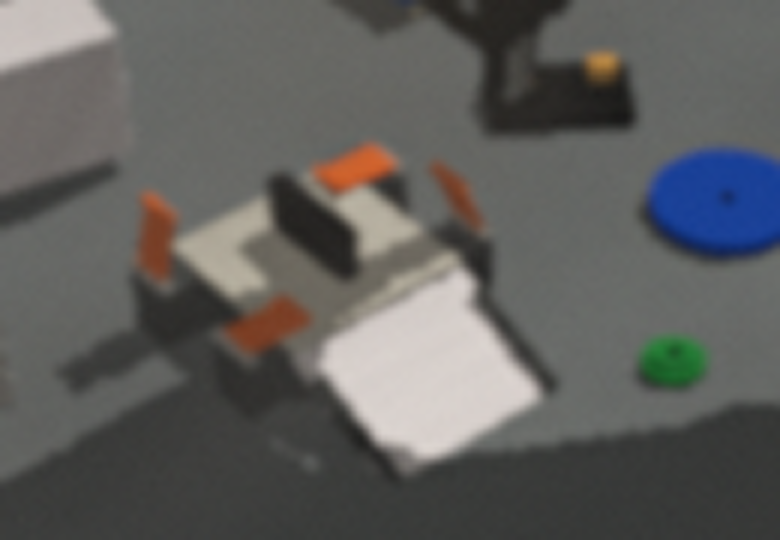

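```bash
python3 -m handwheel '[[5,1,10,0,0.3,0,1],[4,1,13,0,0,0,1],[0,0,12,0,0,0,1],[0,0,7,0,0,0,1],[0,0,0,0,0,0,1]]'
python3 - <<'E'
from h import *
tc()
E
python3 -m handwheel '[[7,0,0,0,0,0,1],[7,0,0,0,0,0,1],[7,0,0,0,0,0,1],[7,0,0,0,0,0,1],[7,0,0,0,0,0,1],[0,0,0,0,0,0,1]]'
python3 - <<'E'
from h import *
tc(); shot("wrist","w52")
E
```

```text
clock: 52.65
tool_pos: [0.4505, -0.2663, 0.0708]
tool_rot: [[0.982, 0.188, 0.001], [0.188, -0.982, 0.003], [0.002, -0.002, -1.0]]
ft_force: [0.2, -0.3, -0.9]
finger_gap: -0.0003
tcp case mm -32.8 -105.0 70.8 xyaw 10.8 F [ 0.2 -0.3 -0.9] gap -0.0003 t 52.65
clock: 53.25
tool_pos: [0.486, -0.2596, 0.0704]
tool_rot: [[0.982, 0.188, -0.004], [0.188, -0.982, 0.002], [-0.003, -0.003, -1.0]]
ft_force: [-0.0, 0.4, 0.4]
finger_gap: -0.0003
tcp case mm -32.3 -69.0 70.4 xyaw 10.8 F [-0.   0.4  0.4] gap -0.0003 t 53.25
```

View pics/w52.png

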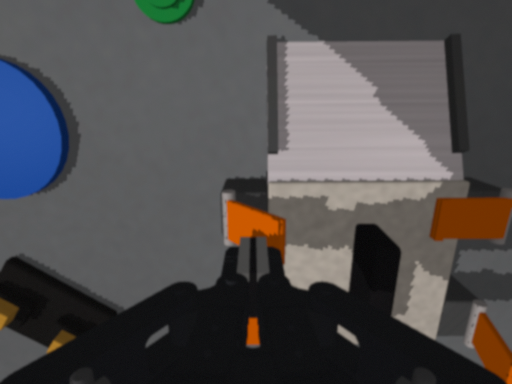

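```bash
python3 -m handwheel '[[6,-5,-2,0,0,0,1],[5,-2,0,0,0,-0.7,1],[2,0,7,0,0,0,1],[1,0,7,0,0,0,1],[0,0,6,0,0,0,1],[0,0,5,0,0,0,1],[0,0,3,0,0,0,1],[0,0,1,0,0,0,1]]'
python3 - <<'E'
from h import *
tc(); shot("wrist","w53")
E
```

```text
clock: 54.1
tool_pos: [0.5052, -0.2494, 0.0465]
tool_rot: [[0.98, 0.201, 0.006], [0.201, -0.98, -0.001], [0.006, 0.002, -1.0]]
ft_force: [-5.2, 0.9, 19.6]
finger_gap: -0.0002
tcp case mm -38.5 -48.1 46.5 xyaw 11.6 F [-5.2  0.9 19.6] gap -0.0002 t 54.1
```

View pics/w53.png

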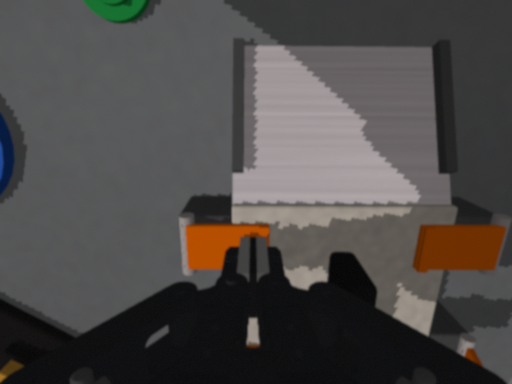

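Third clip is down. On to back left (+40, +104).

```bash
python3 -m handwheel '[[0,0,-20,0,0,0,1],[0,0,-30,0,0,0,1],[15,10,-28,0,0,0,1],[35,18,0,0,0,0,1],[40,20,0,0,0,0,1],[40,20,0,0,0,0,1],[25,8,0,0,0,0,1],[0,0,0,0,0,0,1]]'
python3 - <<'E'
from h import *
tc(); go(c2w(.04,.104,.074),11.5); shot("wrist","w54"); shot("top","t54")
cv2.imwrite("pics/t54c.png",cv2.resize(cv2.imread("pics/t54.png")[40:260,270:450],(540,600),interpolation=cv2.INTER_CUBIC))
E
```

```text
clock: 54.95
tool_pos: [0.6683, -0.2951, 0.1182]
tool_rot: [[0.98, 0.196, -0.012], [0.196, -0.981, 0.001], [-0.012, -0.003, -1.0]]
ft_force: [-0.2, 0.1, 0.4]
finger_gap: -0.0003
tcp case mm 38.9 102.7 118.2 xyaw 11.3 F [-0.2  0.1  0.4] gap -0.0003 t 54.95
delta tool mm [ 1.9  1.3 44.1] dist 44.2 turn [-0.2  0.7 -0.2]
```

View pics/w54.png

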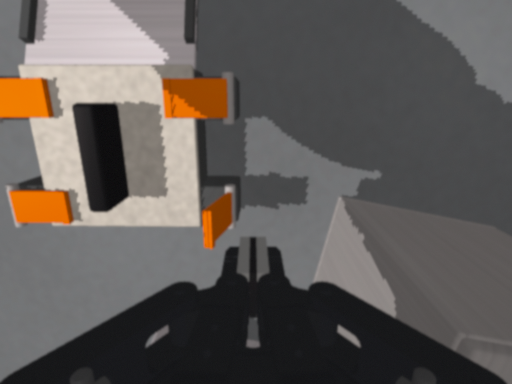

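View pics/t54c.png

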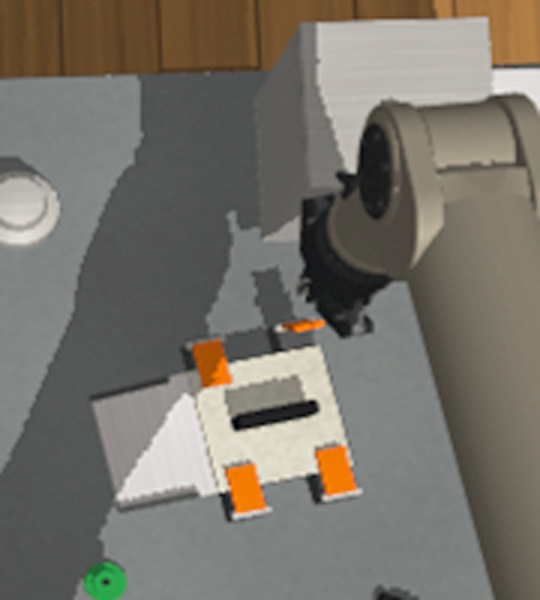

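```bash
python3 - <<'E'
from h import *
i=camera_info("wrist")
for p in [(340,198),(315,280)]: print(onz(i,p,0).round(3),cc(onz(i,p,0)))
it,isn=camera_info("top"),camera_info("scene")
def tri(a,b):
    o1,d1=ray(it,a);o2,d2=ray(isn,b); A=np.c_[d1,-d2]; x=np.linalg.lstsq(A,o2-o1,rcond=None)[0]; p,q=o1+d1*x[0],o2+d2*x[1]; return ((p+q)/2).round(4),np.linalg.norm(p-q).round(4)
print(tri((357,127),(122,170)), tri((372,48),(104,107)))
E
```

```text
[ 0.743 -0.289  0.   ] [ 47.5 177.1]
[ 0.743 -0.377  0.   ] [134.1 159.5]
(array([ 0.835 , -0.3306, -0.0511]), np.float64(0.1513)) (array([ 0.8817, -0.2823,  0.2591]), np.float64(0.0462))
```

```bash
python3 -m handwheel '[[-3,1,10,0,0.7,0,1],[0,0,13,0,0,0,1],[0,0,12,0,0,0,1],[0,0,6,0,0,0,1],[0,0,0,0,0,0,1]]'
python3 - <<'E'
from h import *
tc()
E
```

```text
clock: 55.55
tool_pos: [0.6561, -0.2976, 0.073]
tool_rot: [[0.981, 0.196, -0.011], [0.196, -0.981, 0.001], [-0.01, -0.003, -1.0]]
ft_force: [0.4, 0.8, 0.0]
finger_gap: 0.0001
tcp case mm 38.9 90.2 73.0 xyaw 11.3 F [0.4 0.8 0. ] gap 0.0001 t 55.55
```

```bash
python3 -m handwheel '[[-7,0,-1,0,0,0,1],[-7,0,0,0,0,0,1],[-7,0,0,0,0,0,1],[-7,0,0,0,0,0,1],[0,0,0,0,0,0,1]]'
python3 - <<'E'
from h import *
tc(); shot("wrist","w55")
E
```

```text
clock: 56.05
tool_pos: [0.6303, -0.3022, 0.0771]
tool_rot: [[0.98, 0.197, -0.002], [0.197, -0.98, 0.001], [-0.001, -0.002, -1.0]]
ft_force: [0.4, 0.1, -1.3]
finger_gap: -0.0001
tcp case mm 38.3 63.9 77.1 xyaw 11.4 F [ 0.4  0.1 -1.3] gap -0.0001 t 56.05
```

View pics/w55.png

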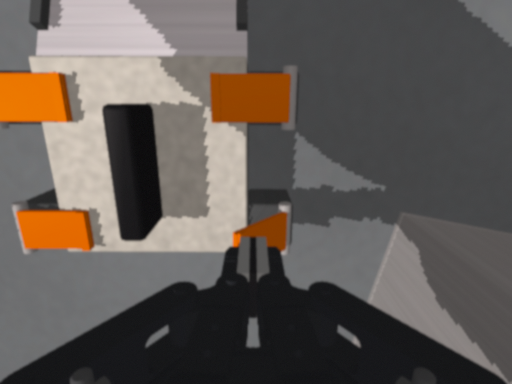

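```bash
python3 -m handwheel '[[-3,0,3,0,0,0,1],[-2,0,7,0,0,0,1],[-1,0,7,0,0,0,1],[0,0,6,0,0,0,1],[0,0,5,0,0,0,1],[0,0,3,0,0,0,1],[0,0,2,0,0,0,1]]'
python3 - <<'E'
from h import *
tc(); shot("wrist","w56")
E
```

```text
clock: 56.8
tool_pos: [0.6223, -0.3049, 0.0467]
tool_rot: [[0.981, 0.195, -0.008], [0.195, -0.981, -0.003], [-0.008, 0.001, -1.0]]
ft_force: [-6.3, 0.8, 17.9]
finger_gap: -0.0001
tcp case mm 39.3 55.6 46.7 xyaw 11.3 F [-6.3  0.8 17.9] gap -0.0001 t 56.8
```

View pics/w56.png

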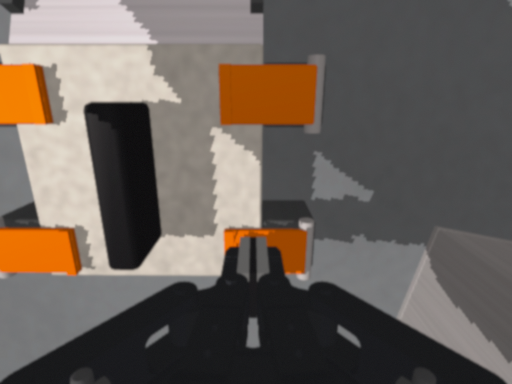

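All four down. Raise straight, back away, and check.

```bash
python3 -m handwheel '[[0,0,-15,0,0,0,1],[0,0,-30,0,0,0,1],[0,-10,-40,0,0,0,1],[0,-40,-40,0,0,0,1],[0,-45,-10,0,0,0,1],[0,-45,0,0,0,0,1],[0,-45,0,0,0,0,1],[0,-20,0,0,0,0,1],[0,0,0,0,0,0,1],[0,0,0,0,0,0,1],[0,0,0,0,0,0,1]]'
python3 - <<'E'
from h import *
tc(); shot("wrist","w57"); shot("top","t57"); shot("scene","s57")
a=cv2.resize(cv2.imread("pics/t57.png")[140:245,285:410],(400,400),interpolation=cv2.INTER_CUBIC);b=cv2.resize(cv2.imread("pics/s57.png")[95:185,180:280],(400,400),interpolation=cv2.INTER_CUBIC)
cv2.imwrite("pics/f57.png",np.hstack([a,b]))
E
```

```text
clock: 57.95
tool_pos: [0.5856, -0.1025, 0.1819]
tool_rot: [[0.981, 0.192, -0.003], [0.192, -0.981, -0.001], [-0.003, 0.001, -1.0]]
ft_force: [-0.2, -0.0, 0.2]
finger_gap: 0.0
tcp case mm -166.3 60.0 181.9 xyaw 11.1 F [-0.2 -0.   0.2] gap 0.0 t 57.95
```

View pics/f57.png

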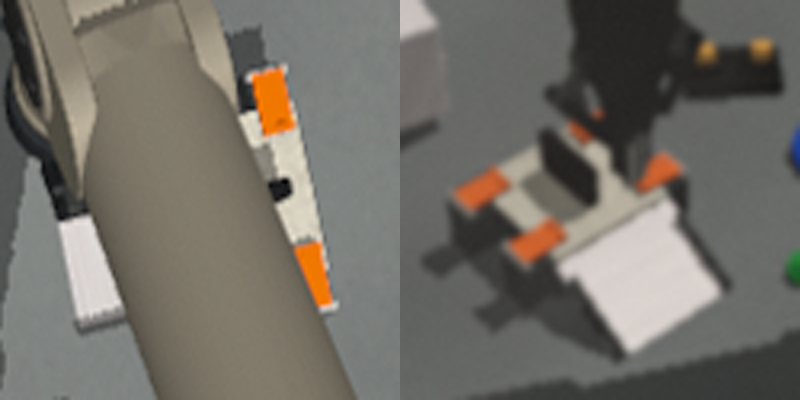

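View pics/s57.png

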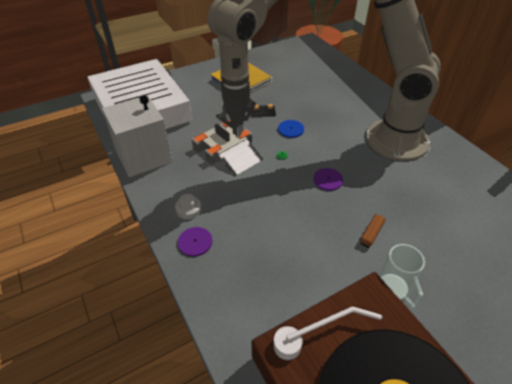

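View pics/w57.png

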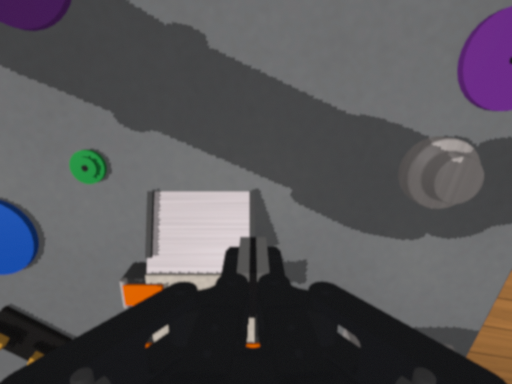

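```bash
python3 - <<'E'
from workcell import manip
print(manip.sign_off())
E
```

```text
the job is handed in; nothing more can be done
None
```

The job is handed in at about 58 s. Two discs were out, and both are in the pocket under the lid with all four clips down. `sign_off` gave no verdict.

- **Discs:** I pushed both up the ramp with two fingers. The second one stopped with its rear edge on the lip, tilted about 15°, and a nudge from behind dropped it in. The wrist and top views then showed it flat and 3–4 mm from centre. The first disc lies hidden under it; I inferred that it is flat from the level top disc and the lid seating at the right height.
- **Lid:** I first held it too near the top of its bar, so I set it down on the table, gripped it again and placed it. It seated at the expected height and measured about 2.5 mm from the pocket's centre before the clips went down. I did not re-measure its position after that.
- **Clips:** I folded down front left, back right, front right, then back left. Each was pressed until the fingertip stopped at about 47 mm, which is the snapped-down height. After the first two, the scene view showed the other two still up. A straight push from above on the first clip jammed at about 36 N, so I folded each clip inward from its outer side instead.
- **Last look:** The last scene view shows all four clips level and no large green disc left out. By eye, the bystanders and the blue and purple look-alikes are where they started. The arm hid part of the lid in the last top and wrist views.

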